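# Load the bath rack, draw out its telescopic handle and hold it up

## Robot

A 6-joint arm with a two-finger parallel gripper is mounted at the origin on a cart in front of the work surface, level with it; the furniture and walls round the work are solid. World frame = base frame: x ahead of the robot, y to its left, z up, the work surface at z = 0. Lengths are in m, angles in degrees, forces in N, time in s.
With the tool pointing down it reaches from about 0.15 to 0.775 m from the base axis. Payload 6.1 kg.
Tool frame: the origin (TCP) lies between the finger pads; the fingertips stand 8 mm ahead of it and the grasp point (between the pads) lies 11 mm behind it; y points along the fingers, z is the direction in which the jaws open and shut, and the axes are right-handed (so a half turn about y gives the same grasp; the last joint's range is limited). The gripper opens to 85 mm and grips with 20 to 120 N. Pads are 22 mm wide; open, the fingers measure 114 mm over their backs; the gripper's body (76 mm by 85 mm) begins 54 mm behind the grasp point. The pads swing forward as they close: fully open they stand 13 mm farther back than shut.
Start: joints at [65.145, 7.208, -2.269, 80.523, 0, 90], TCP at [0.221, 0.476, 0.239] pointing down, gripper open.
Joint ranges: [-155.77, 155.77], [-54.66, 111.73], [-72.52, 77.12], [-102.08, 115.82], [-83.92, 84.16], [-180, 180]. Speed limits (degrees/s): [136.94, 136.94, 172.46, 180, 180, 180].

## Interface

Orientations are given as a 3x3 rotation matrix whose columns are the frame's x, y, z axes.
In Python, from bench import r gives the robot as it stands.
- The arm moves only by the tool move_arm, never from a script. Its argument "moves" is a list of rows, each an object of numbers: "claw": the finger opening in m, from 0 to 0.0854; "tx", "ty", "tz": the shift along the tool's x, y, z in m; "ax", "ay", "az": the turn, a rotation vector about the tool's x, y, z in rad. In form: [{"claw": .., "tx": .., "ty": .., "tz": .., "ax": .., "ay": .., "az": ..}, ...]. A call has 1 to 20 rows; each row is the pose to reach, as a shift and turn from the pose commanded when the call began, along the tool's axes at that moment; what a row does not reach only later rows make up. A row lasts 1/12 s, in which the tool goes at most 41.7 mm and 7.16 degrees, less where a joint would pass 70% of its speed; a pose out of reach is approached as far as the arm can. A call with a gripper value outside its range is refused whole. The fingers move at their own pace and stop on an object; "force" is the grip in N (left out, the last holds). Time passes only in rows, so rows that repeat a pose let the fingers close. It gives the time, the measured TCP pose, the force and the opening at its end, in the units of the state.
- r.read_state(): the state, without advancing time (a new reading comes with each control period).
- r.snapshot(name): name is "side" or "top"; returns a dict with "image" (384x512x3 uint8, red, green, blue), "K" (3x3 intrinsics, pixels), "camera_from_world" (4x4, takes a point from world to camera coordinates). Camera axes: x right, y up, looking along -z (the intrinsics and any distortion apply to the point x, -y, -z); pixel columns grow to the right and rows downward; lengths in m; the calibration is good to about 2 mm. A picture is of the moment at which its call begins. There is no depth.
- r.close_job(): hands the job in, once; it reports no verdict.
The state is a dict: "t": time; "q": joint angles; "joint_vel": joint speeds; "joint_torque": joint torques, N m; "eef_pos": TCP position; "tool_rot": TCP orientation; "wrist_force": force on the tool from outside, world axes, zero at the start; "wrist_torque": the same for the moment, N m; "width": finger opening in m.
Only numpy, scipy, OpenCV 4.12 (cv2) and the standard library are available. Lean on these libraries where they do the work, as an engineer would, in place of code of your own. Each camera call takes 0.05 s, during which the arm holds its last target.

## Task

The rack for the ultrasonic bath is going in next: drop the two teal torque keys that stand on the worktop one by one into the two empty bores of the rack, so that their collars sit down on the deck. Then squeeze in the orange release button on the handle's grip, draw the telescopic handle straight up past its first stop to the second one while the rack still stands on the worktop, and lift the rack by the extended handle a hand's breadth clear of the worktop, upright and with all four keys in it. Finish while holding it there, still and gripped; do not shove the other things on the worktop about.

Things in the scene. Friction and masses are not known exactly. Their poses are not given: they have to be found in the camera images.
- rack: loose steel immersion rack for the ultrasonic bath, 150 mm (its own x) by 126 mm (its own y), about 0.55 kg empty; origin at the centre of its underside, z up. A 5 mm perforated deck, its top 45 mm above the underside, has four round bores of 19 mm at x = +-55 mm, y = +-40 mm. In the middle stands the telescopic handle: two legs at y = +-28 mm carry a dark grip bar along the rack's y. The handle is latched down at the start. The front of the rack (button side) is its -x side
- grip_center (a point): centre of the grip bar: 24 mm thick (rack x), 84 mm long (rack y), 20 mm high; with the handle home it is 98 mm above the rack's underside, and rises with the handle. Nothing else on the rack is as high as the bar (seated keys reach 85 mm above the underside, the latch's keeper under the bar 69 mm, the legs' collars 75 mm): grip it across its 24 mm thickness, at its middle, so that one finger presses the button
- button_face (a point): centre of the face of the orange release button, 24 mm long and 12 mm high, in the middle of the bar's -x side, 4 mm proud of it; the grip bar with the button out is 28 mm thick. While the button is out a hook holds the handle down and pulling lifts the whole rack; squeezing the bar at the button (under 10 N) frees it
- rack_button (a joint): travel of the release button, m: 0 out, 0.004 flush with the bar; the hook is free from 0.003 on. Sprung: comes out when let go
- rack_grip (a joint): inner section of the handle, m: 0 home, 0.045 fully out (the first stop). Slides easily (0.5 N plus about 1 N weight of the bar) and slips back down if let go
- rack_mid (a joint): middle section of the handle, m: 0 home, 0.045 fully out; follows after the inner section is out, stiffer (2 N); the second stop is when both sections are out, the bar 90 mm above its home place
- bore0 (a point): mouth of a bore of the rack, on the deck's top, at x = -55, y = +40 mm; a navy key stands in it at the start
- bore1 (a point): mouth of a bore at x = -55, y = -40 mm; empty at the start
- bore2 (a point): mouth of a bore at x = +55, y = -40 mm; a navy key stands in it at the start
- bore3 (a point): mouth of a bore at x = +55, y = +40 mm; empty at the start
- key_a_center (a point): centre (33 mm above its foot, half-way up) of a teal torque key for scaler tips, standing upright and loose on the worktop, 66 mm high, 30 g: a white spigot of 16 mm diameter with a chamfered foot up to 26 mm, a collar of 26 mm diameter from 26 to 30 mm, a ribbed round head of 20 mm diameter from 30 to 66 mm. Seated, the collar lies on the deck and this point is 7 mm above the bore's mouth
- key_b_center (a point): centre of the other loose teal key, just alike
- key_c_center (a point): centre of the navy key that stands in bore0, of the same shape
- key_d_center (a point): centre of the navy key that stands in bore2, of the same shape
- mixing_bowl: bystander: green bowl 115 mm wide, 70 mm high, origin under its centre
- model: bystander: white plaster study model 54x66x32 mm, origin under its centre
- dropper: bystander: brown dropper bottle 33 mm wide, 102 mm high, origin under its centre
- cassette: bystander: steel instrument cassette 91x185x28 mm, origin under its centre
- retainer_box: bystander: small teal case 42x64x33 mm, origin under its centre

How it is judged:
By the outcome, as a careful person would: the job done as asked, in the order asked, and still so for the second after the job is handed in, while the arm keeps its last pose, push and grip.
It also fails if it takes over 61 s, if anything falls off the work surface, if the arm or the gripper's body presses on something with over 40 N, if the wrist force passes 120 N, or if a joint passes its speed limit or range.

## Working session

There is one attempt and no reset: what is moved stays moved. The work goes in short steps, Python scripts to look and compute and a tool call to move; the robot and the scene stay as the last step left them, time stands still between calls to the robot, and variables do not carry over. Pictures are saved under pics/ and viewed, and the job is handed in when it is done.

Besides the shell and the picture viewer there is one more tool, called after "Request:" as name([rows], argument=value, ...), one row to a line, values as JSON. move_arm: Moves the arm, as the interface text tells. Its arguments: {"type":"object","properties":{"moves":{"type":"array"},"force":{"type":"number"}},"required":["moves"]}

```bash
ls; mkdir -p pics
python3 - <<'E'
from bench import r
import cv2,numpy as np,pickle
s=r.read_state();print({k:np.round(v,3).tolist() for k,v in s.items()})
for n in("side","top"):
    d=r.snapshot(n);cv2.imwrite(f"pics/{n}0.png",d["image"][:,:,::-1]);pickle.dump(d,open(f"{n}0.pkl","wb"))
    print(n,d["K"],d["camera_from_world"],[k for k in d])
E
```

```text
pics
{'t': 0.0, 'q': [65.146, 7.24, -2.327, 80.525, 0.0, 90.0], 'joint_vel': [-0.04, -0.067, 0.007, -0.002, -0.125, 0.029], 'joint_torque': [0.001, -43.591, 35.292, 0.017, 0.0, -0.0], 'eef_pos': [0.22, 0.476, 0.239], 'tool_rot': [[0.907, -0.001, 0.42], [-0.42, -0.001, 0.907], [-0.0, -1.0, -0.002]], 'wrist_force': [0.187, -0.906, 0.354], 'wrist_torque': [-0.018, -0.063, 0.026], 'width': 0.086}
side [[366.59297361   0.         253.61607397]
 [  0.         366.59297361 193.42556945]
 [  0.           0.           1.        ]] [[-0.97851081 -0.20496778  0.02246783  0.56582107]
 [ 0.13261475 -0.54214464  0.82975449 -0.09863714]
 [-0.15789212  0.81490331  0.55767614 -1.09161323]
 [ 0.          0.          0.          1.        ]] ['image', 'K', 'camera_from_world']
top [[366.93669232   0.         261.00751647]
 [  0.         366.93669232 186.06240973]
 [  0.           0.           1.        ]] [[ 0.00869165 -0.99976618  0.01979994  0.10797543]
 [ 0.98546578  0.01192332  0.16945511 -0.57567005]
 [-0.16965157  0.01803932  0.98533899 -1.03319834]
 [ 0.          0.          0.          1.        ]] ['image', 'K', 'camera_from_world']
```

View pics/side0.png

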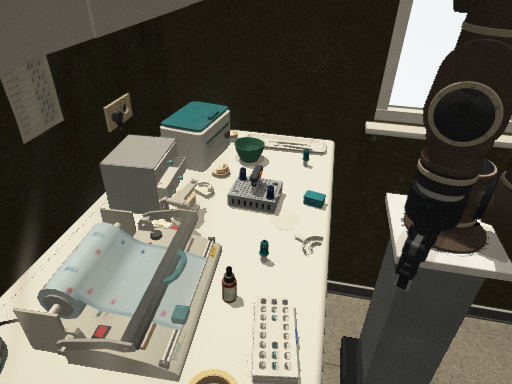

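View pics/top0.png

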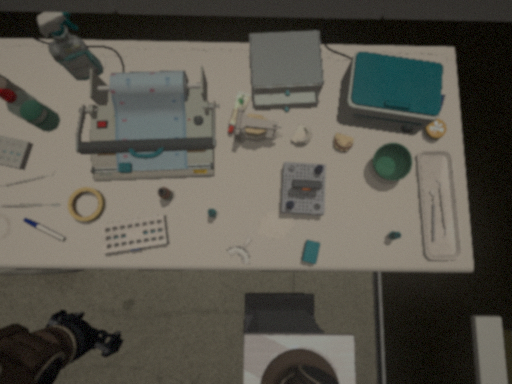

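The side view shows teal keys at about (264,250) and (306,157), and the rack at (255,192). In the top view the keys are at (212,215) and (392,237), and the rack at (302,190). I'll zoom in next.

```bash
cat > h.py <<'E'
import numpy as np,cv2,pickle
def load(n):return pickle.load(open(n+".pkl","rb"))
def proj(d,p):
    c=d["camera_from_world"]@np.append(p,1);v=d["K"]@np.array([c[0],-c[1],-c[2]]);return v[:2]/v[2]
def ray(d,uv):
    v=np.linalg.inv(d["K"])@np.array([uv[0],uv[1],1]);T=d["camera_from_world"];R=T[:3,:3]
    return -R.T@T[:3,3],R.T@np.array([v[0],-v[1],-v[2]])
def onz(d,uv,z):
    o,w=ray(d,uv);return o+w*(z-o[2])/w[2]
def tri(d1,u1,d2,u2):
    o,a=ray(d1,u1);p,b=ray(d2,u2);s=np.linalg.lstsq(np.c_[a,-b],p-o,rcond=None)[0]
    x,y=o+s[0]*a,p+s[1]*b;return (x+y)/2,np.linalg.norm(x-y)
def crop(d,x0,y0,x1,y1,f,name):
    cv2.imwrite(name,cv2.resize(d["image"][y0:y1,x0:x1,::-1],None,fx=f,fy=f,interpolation=cv2.INTER_NEAREST))
E
python3 - <<'E'
from h import *
s,t=load("side0"),load("top0")
a=lambda d,x0,y0,x1,y1,f:cv2.resize(d["image"][y0:y1,x0:x1,::-1],None,fx=f,fy=f,interpolation=cv2.INTER_CUBIC)
cv2.imwrite("pics/rack0.png",np.vstack([np.hstack([a(s,220,155,290,215,5),a(t,270,155,340,215,5)]),np.hstack([a(s,250,232,285,262,5),a(s,290,140,325,170,5),a(t,195,200,230,230,5),a(t,375,222,410,252,5)])]))
for n,d,bs in(("s",s,[(250,232,285,262),(290,140,325,170)]),("t",t,[(195,200,230,230),(375,222,410,252)])):
    for b in bs:
        im=d["image"][b[1]:b[3],b[0]:b[2]].astype(int)
        m=((im[:,:,1]-im[:,:,0]>25)&(im[:,:,2]-im[:,:,0]>15)).astype(np.uint8)
        k,l,st,c=cv2.connectedComponentsWithStats(m)
        for i in range(1,k): 
            if st[i,4]>5: print(n,st[i]+[b[0],b[1],0,0,0],c[i]+[b[0],b[1]])
E
```

```text
s [261 240   7   6  30] [264.06666667 242.43333333]
s [259 246  10  10  71] [263.64788732 250.85915493]
s [303 149   6  12  50] [305.9  154.86]
```

View pics/rack0.png

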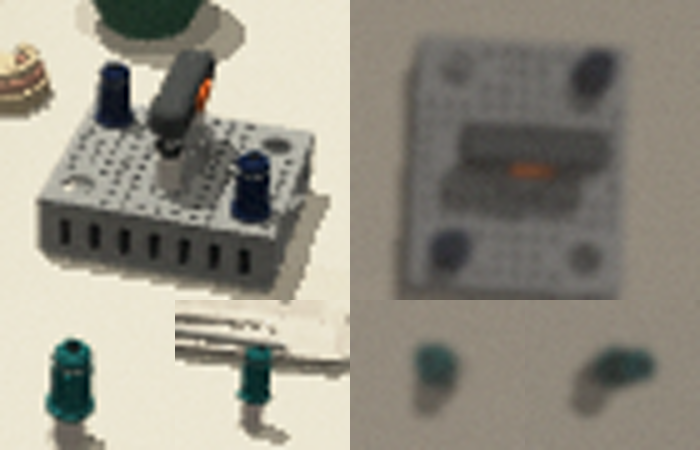

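The zoom shows the orange button facing the robot (image bottom in the top view). Empty bores in the side view are at about (235,191) and (275,184), and in the top view at about (291,168) and (317,207). I'll refine them with masks.

Run:
```python
from h import *
s,t=load("side0"),load("top0")
a=lambda d,x0,y0,x1,y1,f:cv2.resize(d["image"][y0:y1,x0:x1,::-1],None,fx=f,fy=f,interpolation=cv2.INTER_NEAREST)
im=a(t,275,158,331,218,10);im=cv2.convertScaleAbs(im,alpha=1.8,beta=-60);cv2.imwrite("pics/rt.png",im)
cv2.imwrite("pics/rs.png",a(s,224,160,288,216,10))
for b in[(195,200,230,230),(375,222,410,252)]:
    im=cv2.GaussianBlur(t["image"],(3,3),0)[b[1]:b[3],b[0]:b[2]].astype(int)
    g=im[:,:,1]-im[:,:,0];print(g.max(),np.median(g))
    m=(g>8).astype(np.uint8)
    k,l,st,c=cv2.connectedComponentsWithStats(m)
    for i in range(1,k):
        if st[i,4]>8: print(st[i]+[b[0],b[1],0,0,0],c[i]+[b[0],b[1]])
def show(n,p,e=""):print(n,np.round(np.array(p)*1000,1),e)
# rough bores
for n,us,ut in(("b3",(235.2,190.6),(291,167.8)),("b1",(275,183.8),(316.6,206.2))):
    show(n+"s",onz(s,us,.045));show(n+"t",onz(t,ut,.045));show(n,*tri(s,us,t,ut))
```

```text
21 -8.0
[208 209   8   7  41] [211.46341463 211.87804878]
18 -8.0
[393 232   7   6  30] [396.36666667 234.4       ]
b3s [632.8  25.4  45. ] 
b3t [631.5  24.8  45. ] 
b3 [632.3  24.8  44.5] 0.0013517911532068888
b1s [517.9 -43.7  45. ] 
b1t [517.  -49.9  45. ] 
b1 [518.1 -50.6  40.6] 0.0011728117216756474
```

View pics/rt.png

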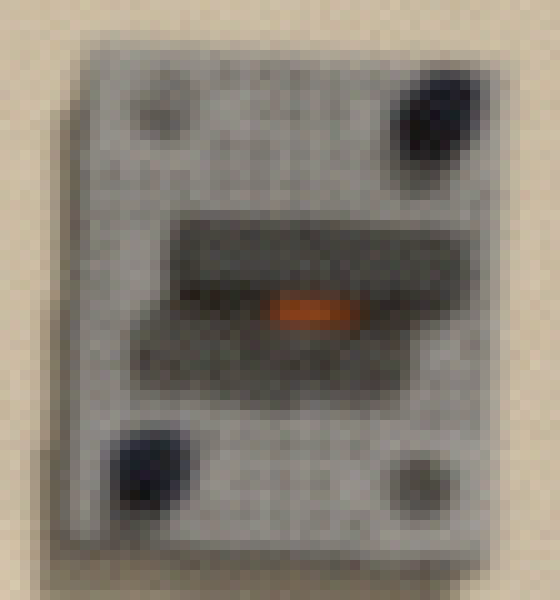

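View pics/rs.png

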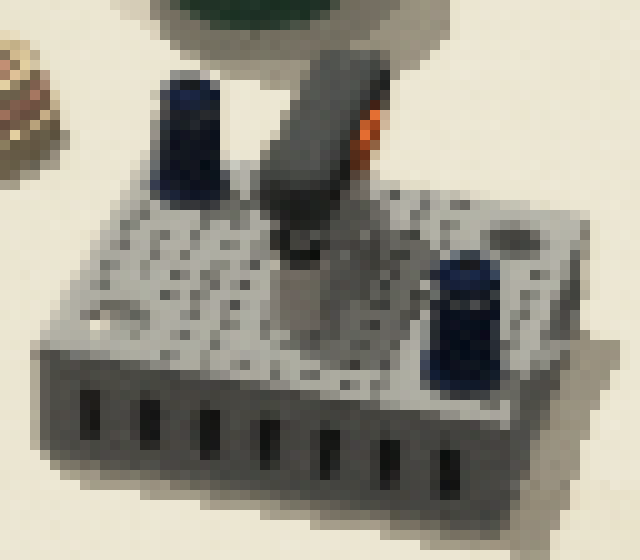

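```bash
cat > fit.py <<'E'
from h import *
from scipy.optimize import least_squares
s,t=load("side0"),load("top0")
S=lambda x,y:np.array([x/10+223.5,y/10+159.5]);T=lambda x,y:np.array([x/10+274.5,y/10+157.5])
D=.045
obs=[("b3",s,S(117,317),(.055,.04,D)),("b1",s,S(515,241),(-.055,-.04,D)),("c++",s,S(37,345),(.075,.063,D)),("c-+",s,S(510,425),(-.075,.063,D)),("c--",s,S(587,213),(-.075,-.063,D)),("c+-",s,S(135,160),(.075,-.063,D)),
("b3",t,T(162,105),(.055,.04,D)),("b1",t,T(420,487),(-.055,-.04,D)),("c++",t,T(90,42),(.075,.063,D)),("c+-",t,T(500,64),(.075,-.063,D)),("c-+",t,T(72,542),(-.075,.063,D)),("c--",t,T(488,560),(-.075,-.063,D)),
]
def W(p,l):c,n=np.cos(p[2]),np.sin(p[2]);return np.array([p[0]+c*l[0]-n*l[1],p[1]+n*l[0]+c*l[1],l[2]])
def fit(ob):
    f=lambda p:np.concatenate([proj(d,W(p,l))-u for _,d,u,l in ob])
    return least_squares(f,[.575,-.01,0],loss="soft_l1",f_scale=.7,x_scale=[.01,.01,.1])
if __name__=="__main__":
    for ob in(obs,obs[:6],obs[6:]):
        r=fit(ob);print(np.round(r.x[:2]*1000,1),np.degrees(r.x[2]).round(2))
        for (n,d,u,l) in ob:print(n,"s" if d is s else "t",np.round(u-proj(d,W(r.x,l)),2))
    print(ray(t,(0,0))[0],ray(s,(0,0))[0])
    print("key1",tri(s,(264,240.5),t,(211.5,211.5)),"key2",tri(s,(306,150),t,(396.5,234)))
    print("button t",onz(t,T(312,313),.098),"s",onz(s,S(369,138),.098))
E
python3 fit.py
```

```text
[574.2 -10.5] -2.3
b3 s [-0.49  0.2 ]
b1 s [-0.3   0.52]
c++ s [-0.14  0.03]
c-+ s [-0.6   0.31]
c-- s [-0.45  0.41]
c+- s [-1.67  1.7 ]
b3 t [ 0.52 -0.02]
b1 t [0.46 0.21]
c++ t [0.75 0.6 ]
c+- t [-0.2  0.6]
c-+ t [0.93 0.7 ]
c-- t [-0.42  0.32]
[575.4  -7.7] -1.87
b3 s [ 0.05 -0.32]
b1 s [0.27 0.19]
c++ s [ 0.39 -0.54]
c-+ s [-0.25 -0.09]
c-- s [0.14 0.13]
c+- s [-0.94  1.26]
[573.  -11.6] -2.24
b3 t [ 0.16 -0.43]
b1 t [ 0.05 -0.19]
c++ t [0.4  0.18]
c+- t [-0.56  0.23]
c-+ t [0.52 0.27]
c-- t [-0.83 -0.07]
[0.39108093 0.13345227 1.11346294] [0.39438564 0.95205873 0.67789849]
key1 (array([0.49784815, 0.25552636, 0.06243015]), np.float64(0.002925798650986377)) key2 (array([ 0.43875783, -0.2754615 ,  0.06144308]), np.float64(0.0025430858939768835))
button t [ 0.55962938 -0.0108915   0.098     ] s [ 0.56104854 -0.00946746  0.098     ]
```

```bash
cat > plan.py <<'E'
import sys,numpy as np
from bench import r
from scipy.spatial.transform import Rotation as Ro
def plan(p,yaw):
    """TCP target p, jaws(z axis) at world angle yaw deg, tool y straight down"""
    s=r.read_state();R=np.array(s["tool_rot"]);a=np.radians(yaw)
    z=np.array([np.cos(a),np.sin(a),0]);y=np.array([0,0,-1.]);x=np.cross(y,z);G=np.c_[x,y,z]
    print("t",round(s["t"],2),"pos",np.round(s["eef_pos"],4),"w",round(s["width"],4),"F",np.round(s["wrist_force"],1))
    print("shift",np.round(R.T@(np.array(p)-s["eef_pos"]),4),"rot",np.round(Ro.from_matrix(R.T@G).as_rotvec(),4))
if __name__=="__main__":
    v=[float(q) for q in sys.argv[1:]];plan(v[:3],v[3])
E
python3 plan.py .498 .2555 .14 87.8
```

```text
t 0.1 pos [0.2205 0.4761 0.2386] w 0.0853 F [ 0.4 -0.6 -0.2]
shift [ 0.3445  0.0987 -0.0834] rot [ 1.400e-03 -3.954e-01 -3.000e-04]
```

Request:
move_arm([
  {"claw": 0.055,"tx": 0.3445,"ty": 0.0987,"tz": -0.0834,"ay": -0.395},
  {"claw": 0.055,"tx": 0.3445,"ty": 0.0987,"tz": -0.0834,"ay": -0.395},
  {"claw": 0.055,"tx": 0.3445,"ty": 0.0987,"tz": -0.0834,"ay": -0.395},
  {"claw": 0.055,"tx": 0.3445,"ty": 0.0987,"tz": -0.0834,"ay": -0.395},
  {"claw": 0.055,"tx": 0.3445,"ty": 0.0987,"tz": -0.0834,"ay": -0.395},
  {"claw": 0.055,"tx": 0.3445,"ty": 0.0987,"tz": -0.0834,"ay": -0.395},
  {"claw": 0.055,"tx": 0.3445,"ty": 0.0987,"tz": -0.0834,"ay": -0.395},
  {"claw": 0.055,"tx": 0.3445,"ty": 0.0987,"tz": -0.0834,"ay": -0.395},
  {"claw": 0.055,"tx": 0.3445,"ty": 0.0987,"tz": -0.0834,"ay": -0.395},
  {"claw": 0.055,"tx": 0.3445,"ty": 0.0987,"tz": -0.0834,"ay": -0.395},
  {"claw": 0.055,"tx": 0.3445,"ty": 0.0987,"tz": -0.0834,"ay": -0.395},
  {"claw": 0.055,"tx": 0.3445,"ty": 0.0987,"tz": -0.0834,"ay": -0.395},
], force=25)

```text
invalid input
```

```bash
python3 plan.py .498 .2555 .044 87.8
cat > look.py <<'E'
import sys
from bench import r
from h import *
tag=sys.argv[1]; bx=[int(v) for v in sys.argv[2:10]]
o=[]
for i,n in enumerate(("side","top")):
    d=r.snapshot(n);pickle.dump(d,open(f"{n}{tag}.pkl","wb"))
    x,y,w,h=bx[4*i:4*i+4];f=390//w
    im=cv2.resize(d["image"][y:y+h,x:x+w,::-1],None,fx=f,fy=f,interpolation=cv2.INTER_NEAREST)
    if i:im=cv2.convertScaleAbs(im,alpha=1.8,beta=-60)
    o.append(im);print(n,"scale",f)
H=max(i.shape[0] for i in o);o=[cv2.copyMakeBorder(i,0,H-i.shape[0],0,10,cv2.BORDER_CONSTANT) for i in o]
cv2.imwrite(f"pics/l{tag}.png",np.hstack(o)[:600,:800])
E
python3 look.py 1 234 200 60 70 180 180 60 60
```

```text
t 0.1 pos [0.2205 0.4761 0.2386] w 0.0853 F [ 0.4 -0.6 -0.2]
shift [ 0.3445  0.1947 -0.0832] rot [ 1.400e-03 -3.954e-01 -3.000e-04]
side scale 6
top scale 6
```

View pics/l1.png

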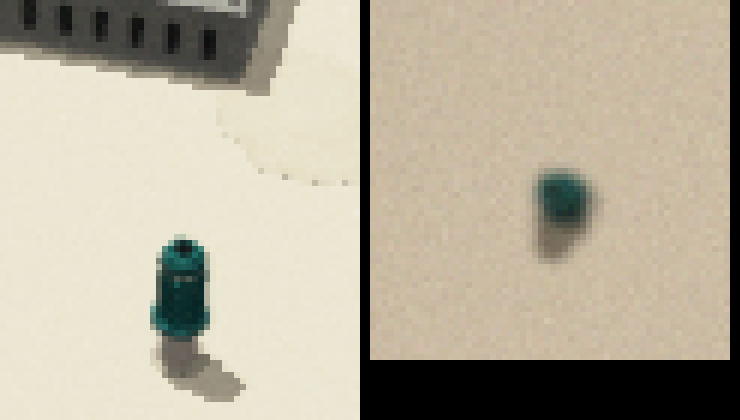

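The key stands upright. Its top is at side (263.8,240.5) and top (211.5,212). The move was refused, so I'll retry with all fields filled in.

Request:
move_arm([
  {"claw": 0.055,"tx": 0.3445,"ty": 0.0987,"tz": -0.0834,"ax": 0,"ay": -0.395,"az": 0},
  {"claw": 0.055,"tx": 0.3445,"ty": 0.0987,"tz": -0.0834,"ax": 0,"ay": -0.395,"az": 0},
  {"claw": 0.055,"tx": 0.3445,"ty": 0.0987,"tz": -0.0834,"ax": 0,"ay": -0.395,"az": 0},
  {"claw": 0.055,"tx": 0.3445,"ty": 0.0987,"tz": -0.0834,"ax": 0,"ay": -0.395,"az": 0},
  {"claw": 0.055,"tx": 0.3445,"ty": 0.0987,"tz": -0.0834,"ax": 0,"ay": -0.395,"az": 0},
  {"claw": 0.055,"tx": 0.3445,"ty": 0.0987,"tz": -0.0834,"ax": 0,"ay": -0.395,"az": 0},
  {"claw": 0.055,"tx": 0.3445,"ty": 0.0987,"tz": -0.0834,"ax": 0,"ay": -0.395,"az": 0},
  {"claw": 0.055,"tx": 0.3445,"ty": 0.0987,"tz": -0.0834,"ax": 0,"ay": -0.395,"az": 0},
  {"claw": 0.055,"tx": 0.3445,"ty": 0.0987,"tz": -0.0834,"ax": 0,"ay": -0.395,"az": 0},
  {"claw": 0.055,"tx": 0.3445,"ty": 0.0987,"tz": -0.0834,"ax": 0,"ay": -0.395,"az": 0},
  {"claw": 0.055,"tx": 0.3445,"ty": 0.0987,"tz": -0.0834,"ax": 0,"ay": -0.395,"az": 0},
  {"claw": 0.055,"tx": 0.3445,"ty": 0.0987,"tz": -0.0834,"ax": 0,"ay": -0.395,"az": 0},
], force=25)

```text
t: 1.2
eef_pos: [0.498, 0.2556, 0.1403]
tool_rot: [[0.999, -0.001, 0.04], [-0.04, -0.0, 0.999], [-0.001, -1.0, -0.0]]
wrist_force: [0.0, 0.1, -0.1]
width: 0.0551
```

```bash
python3 plan.py .498 .2555 .044 87.8;python3 look.py 2 234 200 60 70 180 180 60 60
```

```text
t 1.2 pos [0.498  0.2556 0.1403] w 0.0551 F [ 0.   0.1 -0.1]
shift [ 0.0001  0.0963 -0.0001] rot [ 0.0001 -0.0016 -0.0012]
side scale 6
top scale 6
```

View pics/l2.png

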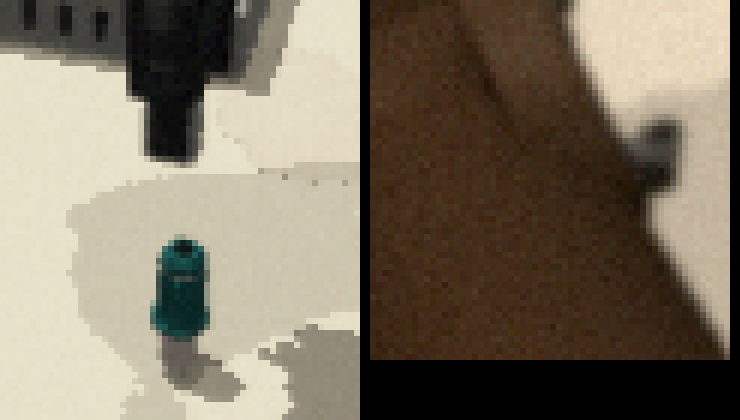

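The top view is blocked by the arm. In the side view the near finger's tip is centred at column ~262.3, just above the key. I'll compare this with the projection to estimate the side camera's bias.

Run:
```python
from h import *
s=load("side2")
for y in(.283,.295):
  for dx in (-.011,0,.011):print(y,dx,proj(s,[.498+dx,y,.1323]))
print("key top predicted",proj(s,[.498,.2555,.066]))
im=s["image"]
for row in (222,224):print(im[row,255:270].sum(1))
print("cand",onz(s,(263.8,240.5),.066),onz(load("top0"),(211.5,211.7),.066))
```

```text
0.283 -0.011 [268.14767371 226.39110712]
0.283 0 [263.56128206 225.70735109]
0.283 0.011 [258.99325342 225.02633268]
0.295 -0.011 [267.25858511 229.56004973]
0.295 0 [262.62160696 228.86205391]
0.295 0.011 [258.003406   228.16688459]
key top predicted [264.56608825 239.52526666]
[659 658 571 265  69  56  45  38  35  41 159 212 409 643 661]
[657 657 578 236  65  33  46  43  49  30 157 209 379 643 654]
cand [0.49920858 0.25958924 0.066     ] [0.49545021 0.25499421 0.066     ]
```

Request:
move_arm([
  {"claw": 0.055,"tx": 0,"ty": 0.041,"tz": 0.0015,"ax": 0,"ay": 0,"az": 0},
  {"claw": 0.055,"tx": 0,"ty": 0.08,"tz": 0.0015,"ax": 0,"ay": 0,"az": 0},
  {"claw": 0.055,"tx": -0.0005,"ty": 0.0963,"tz": 0.0015,"ax": 0,"ay": 0,"az": 0},
  {"claw": 0.055,"tx": -0.0005,"ty": 0.0963,"tz": 0.0015,"ax": 0,"ay": 0,"az": 0},
  {"claw": 0.015,"tx": -0.0005,"ty": 0.0963,"tz": 0.0015,"ax": 0,"ay": 0,"az": 0},
  {"claw": 0.015,"tx": -0.0005,"ty": 0.0963,"tz": 0.0015,"ax": 0,"ay": 0,"az": 0},
  {"claw": 0.015,"tx": -0.0005,"ty": 0.0963,"tz": 0.0015,"ax": 0,"ay": 0,"az": 0},
  {"claw": 0.015,"tx": -0.0005,"ty": 0.0963,"tz": 0.0015,"ax": 0,"ay": 0,"az": 0},
  {"claw": 0.015,"tx": -0.0005,"ty": 0.0963,"tz": 0.0015,"ax": 0,"ay": 0,"az": 0},
], force=25)

```text
t: 2.05
eef_pos: [0.4991, 0.2586, 0.0467]
tool_rot: [[0.999, 0.003, 0.038], [-0.038, 0.003, 0.999], [0.003, -1.0, 0.003]]
wrist_force: [-0.2, 1.6, 6.6]
width: 0.019
```

```bash
python3 plan.py .498 .2555 .144 87.8;python3 look.py 3 234 200 60 70 180 180 60 60
```

```text
t 2.05 pos [0.4991 0.2586 0.0467] w 0.019 F [-0.2  1.6  6.6]
shift [-0.0006 -0.0973 -0.0028] rot [-0.0028 -0.0001  0.0033]
side scale 6
top scale 6
```

View pics/l3.png

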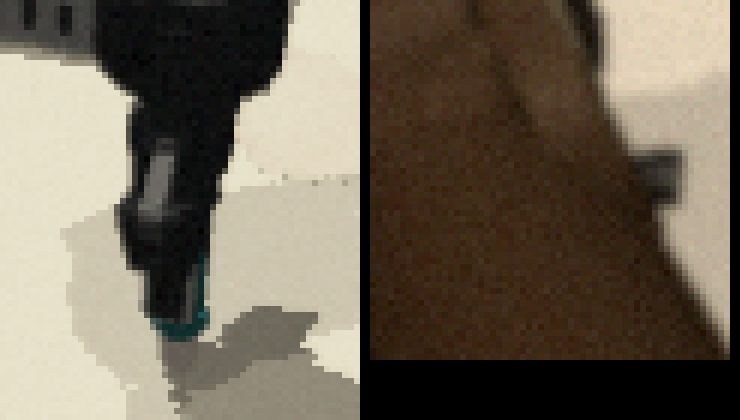

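The key is gripped (width 19 mm), and the 6.6 N vertical load comes from the pads swinging down. I'll lift it and carry it to above bore3.

Request:
move_arm([
  {"claw": 0.015,"tx": 0,"ty": -0.02,"tz": 0,"ax": 0,"ay": 0,"az": 0},
  {"claw": 0.015,"tx": 0,"ty": -0.06,"tz": 0,"ax": 0,"ay": 0,"az": 0},
  {"claw": 0.015,"tx": 0,"ty": -0.1,"tz": 0,"ax": 0,"ay": 0,"az": 0},
  {"claw": 0.015,"tx": 0,"ty": -0.1,"tz": 0,"ax": 0,"ay": 0,"az": 0},
  {"claw": 0.015,"tx": 0,"ty": -0.1,"tz": 0,"ax": 0,"ay": 0,"az": 0},
], force=25)

```text
t: 2.57
eef_pos: [0.4997, 0.2583, 0.148]
tool_rot: [[0.999, 0.006, 0.039], [-0.039, 0.003, 0.999], [0.006, -1.0, 0.003]]
wrist_force: [-0.2, -0.6, -1.0]
width: 0.0193
```

```bash
python3 plan.py .630 .0265 .144 87.8;python3 look.py 4 234 180 60 70 180 180 60 60
```

```text
t 2.57 pos [0.4997 0.2583 0.148 ] w 0.0193 F [-0.2 -0.6 -1. ]
shift [ 0.1392  0.0042 -0.2265] rot [-0.0033 -0.0006  0.0062]
side scale 6
top scale 6
```

View pics/l4.png

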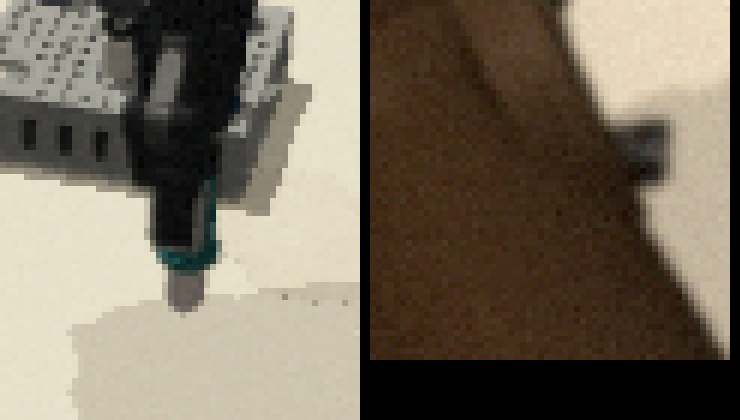

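Run:
```python
from h import *
from bench import r
st=r.read_state();print(st["t"],np.round(st["eef_pos"],4),np.round(st["tool_rot"],4).tolist())
s=load("side4");im=s["image"].astype(int)
print("foot pred",proj(s,[.4997,.2583,.101]),"collar",proj(s,[.4997,.2583,.129]), "collar z.127",proj(s,[.4997,.2583,.127]))
for v in range(216,233):print(v,im[v,256:274].sum(1))
```

```text
2.6667 [0.4978 0.2573 0.1444] [[0.9992, 0.0005, 0.039], [-0.039, 0.0001, 0.9992], [0.0005, -1.0, 0.0002]]
foot pred [264.23837618 229.36709008] collar [264.68483249 220.40859899] collar z.127 [264.65242275 221.05892553]
216 [653 662 576 245  50  46  48  34  42  50 163 210 112  95 599 642 636 632]
217 [656 656 571 245  70  43  43  29  37  43 158 195 127 202 613 636 640 641]
218 [659 663 479 219  63  38  43  38  49  46 208 205 122 198 593 644 637 641]
219 [657 662 507 222  66  48  35  24  33  32 193 199  94 192 576 640 642 638]
220 [661 661 653 318 102  64  62  52  54  51 187 172 107 107 343 614 641 632]
221 [663 660 652 468 238 203 210 171 168 129 197 148  96  83 366 632 646 639]
222 [662 662 658 661 305 198 118 122 115 132 135  88  94 100 479 572 638 634]
223 [655 659 662 659 447 192 168 186 118  80 105  95 105 149 498 649 659 587]
224 [657 661 654 654 659 436 169 102  98 119 113 111 241 514 648 657 660 657]
225 [659 656 660 661 653 598 319 234 196 183 189 262 541 645 662 656 655 662]
226 [657 660 661 658 656 593 319 273 281 281 274 258 537 654 662 659 664 660]
227 [658 654 658 654 658 531 311 270 285 282 292 261 548 654 656 657 655 651]
228 [661 654 657 655 662 517 306 272 283 276 272 281 625 650 657 652 654 655]
229 [659 653 655 652 652 524 309 275 286 287 266 271 547 582 580 578 575 636]
230 [656 599 572 575 571 581 352 269 284 270 284 418 561 574 574 576 580 587]
231 [579 580 583 579 573 579 513 352 303 312 426 574 576 584 584 577 575 575]
232 [578 579 580 573 579 577 578 580 492 571 582 577 577 578 579 580 586 579]
```

Request:
move_arm([
  {"claw": 0.015,"tx": 0.02,"ty": 0,"tz": -0.03,"ax": 0,"ay": 0,"az": 0},
  {"claw": 0.015,"tx": 0.041,"ty": 0,"tz": -0.065,"ax": 0,"ay": 0,"az": 0},
  {"claw": 0.015,"tx": 0.062,"ty": 0,"tz": -0.1,"ax": 0,"ay": 0,"az": 0},
  {"claw": 0.015,"tx": 0.083,"ty": 0,"tz": -0.135,"ax": 0,"ay": 0,"az": 0},
  {"claw": 0.015,"tx": 0.105,"ty": 0,"tz": -0.17,"ax": 0,"ay": 0,"az": 0},
  {"claw": 0.015,"tx": 0.125,"ty": 0,"tz": -0.2,"ax": 0,"ay": 0,"az": 0},
  {"claw": 0.015,"tx": 0.1411,"ty": 0,"tz": -0.2254,"ax": 0,"ay": 0,"az": 0},
  {"claw": 0.015,"tx": 0.1411,"ty": 0.02,"tz": -0.2254,"ax": 0,"ay": 0,"az": 0},
  {"claw": 0.015,"tx": 0.1411,"ty": 0.03,"tz": -0.2254,"ax": 0,"ay": 0,"az": 0},
  {"claw": 0.015,"tx": 0.1411,"ty": 0.035,"tz": -0.2254,"ax": 0,"ay": 0,"az": 0},
  {"claw": 0.015,"tx": 0.1411,"ty": 0.035,"tz": -0.2254,"ax": 0,"ay": 0,"az": 0},
  {"claw": 0.015,"tx": 0.1411,"ty": 0.035,"tz": -0.2254,"ax": 0,"ay": 0,"az": 0},
  {"claw": 0.015,"tx": 0.1411,"ty": 0.035,"tz": -0.2254,"ax": 0,"ay": 0,"az": 0},
], force=25)

```text
t: 3.75
eef_pos: [0.6299, 0.0277, 0.1099]
tool_rot: [[0.999, 0.001, 0.037], [-0.037, 0.0, 0.999], [0.001, -1.0, 0.0]]
wrist_force: [0.8, 0.3, -0.0]
width: 0.0189
```

```bash
python3 plan.py .630 .0265 .0745 87.8;python3 look.py 5 215 155 48 55 270 140 65 65
```

```text
t 3.75 pos [0.6299 0.0277 0.1099] w 0.0189 F [ 0.8  0.3 -0. ]
shift [ 0.0001  0.0354 -0.0012] rot [-0.0001  0.0011  0.0005]
side scale 8
top scale 6
```

View pics/l5.png

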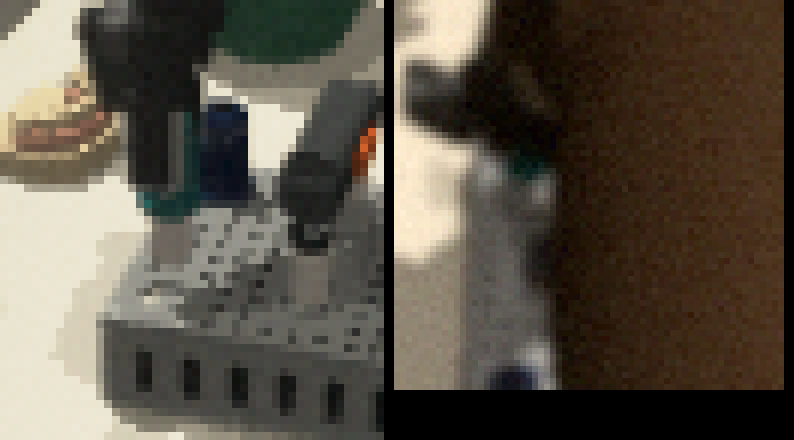

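Run:
```python
from h import *
s=load("side5");im=s["image"].astype(int)
for z in(.063,.06):print("foot pred",proj(s,[.6299,.0277,z]))
print("below, at deck",proj(s,[.6299,.0277,.045]), "dx1mm",proj(s,[.6309,.0277,.045]),"dy1mm",proj(s,[.6299,.0287,.045]))
for v in range(180,196):print(v,im[v,228:246].sum(1))
s=load("side0");im=s["image"].astype(int)
print()
for v in range(187,196):print(v,im[v,228:246].sum(1))
```

```text
foot pred [235.88906516 186.25972092]
foot pred [235.89342462 187.07426345]
below, at deck [235.91503056 191.11122087] dx1mm [235.60379144 191.06902785] dy1mm [235.83664314 191.28351458]
180 [681 678 675 679 324 223 142 119 115 131 104 127 181 156 151 145 150 140]
181 [676 678 678 678 586 251 127 123 124 140 131 268 416 447 437 448 222 247]
182 [673 673 678 682 678 534 286 212 195 200 313 437 451 453 447 435 291 424]
183 [674 677 668 674 677 611 347 303 303 301 320 343 276 435 440 282 435 449]
184 [620 600 602 608 601 490 310 304 308 297 314 344 438 455 442 357 435 444]
185 [608 603 608 608 574 440 312 309 302 301 314 275 418 441 275 424 441 440]
186 [608 609 600 601 514 432 304 310 307 298 320 433 444 425 425 440 431 350]
187 [607 604 609 541 462 449 280 310 311 298 317 440 456 236 337 433 282 329]
188 [604 607 572 460 444 362 279 397 379 353 442 438 433 437 441 437 341 237]
189 [602 608 505 448 442 444 435 435 428 433 435 435 213 311 426 275 188 212]
190 [602 565 465 443 440 398 256 277 285 341 415 433 434 254 408 331 249 217]
191 [605 506 458 454 345 259 399 350 337 280 301 250 23
[... 337 characters left out ...]
87 [675 677 675 617 523 513 417 510 511 524 432 511 523 274 384 503 327 371]
188 [677 675 645 529 521 431 323 494 511 511 513 518 508 502 516 498 413 306]
189 [675 670 580 520 507 512 494 499 495 503 513 506 262 386 500 313 393 503]
190 [673 644 540 516 506 446 299 303 315 370 475 514 516 505 514 391 488 507]
191 [675 578 537 518 376 289 449 363 339 285 336 495 510 514 416 315 493 511]
192 [617 533 517 520 520 660 589 473 456 445 386 495 513 507 500 509 511 503]
193 [547 519 519 514 515 552 519 491 491 408 497 514 507 428 309 484 511 403]
194 [439 488 500 499 504 516 508 511 517 516 511 508 504 501 507 507 497 324]
195 [235 220 272 347 347 408 417 486 497 504 503 517 328 403 501 506 421 494]
```

Run:
```python
from h import *
s=load("top5");im=s["image"]
print("foot",proj(s,[.6299,.0277,.063]),"collar",proj(s,[.6299,.0277,.091]),"deck",proj(s,[.6299,.0277,.045]),"dx",proj(s,[.6399,.0277,.045]))
c=im[155:180,280:300,::-1]
cv2.imwrite("pics/z5.png",cv2.convertScaleAbs(cv2.resize(np.hstack([c,load("top0")["image"][155:180,280:300,::-1]]),None,fx=20,fy=20,interpolation=cv2.INTER_NEAREST),alpha=1.8,beta=-50))
```

```text
foot [290.63669898 166.96415511] collar [291.60906466 164.80400707] deck [290.0374761  168.29535196] dx [290.02165275 165.02629083]
```

View pics/z5.png

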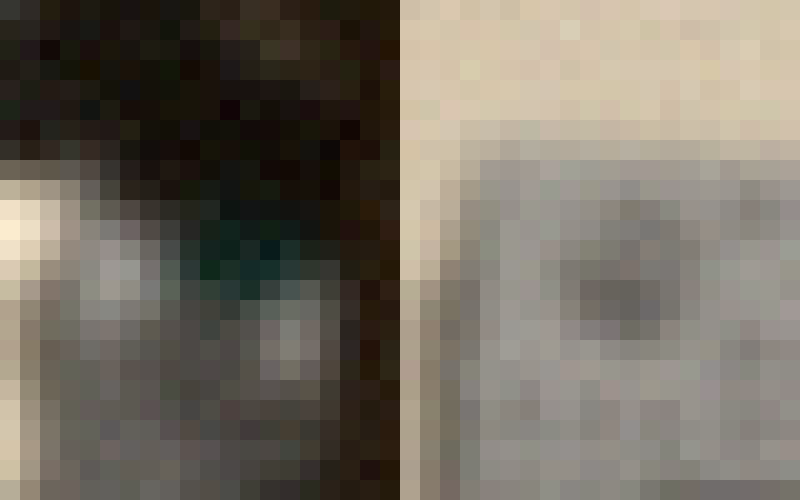

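The top view (collar at 291.6,169.5 lower edge) and the side view (spigot axis at 236.1) both put bore3 about 2 mm further in x than the key. I'll correct for that and descend slowly.

```bash
python3 plan.py .632 .0265 .093 87.8
```

```text
t 3.85 pos [0.6302 0.0275 0.1103] w 0.0193 F [-0.2  0.9  0.3]
shift [ 0.0018  0.0173 -0.0009] rot [-0.0001  0.0008  0.0014]
```

Request:
move_arm([
  {"claw": 0.015,"tx": 0.0018,"ty": 0.008,"tz": -0.0008,"ax": 0,"ay": 0,"az": 0},
  {"claw": 0.015,"tx": 0.0018,"ty": 0.014,"tz": -0.0008,"ax": 0,"ay": 0,"az": 0},
  {"claw": 0.015,"tx": 0.0018,"ty": 0.018,"tz": -0.0008,"ax": 0,"ay": 0,"az": 0},
  {"claw": 0.015,"tx": 0.0018,"ty": 0.021,"tz": -0.0008,"ax": 0,"ay": 0,"az": 0},
  {"claw": 0.015,"tx": 0.0018,"ty": 0.024,"tz": -0.0008,"ax": 0,"ay": 0,"az": 0},
  {"claw": 0.015,"tx": 0.0018,"ty": 0.026,"tz": -0.0008,"ax": 0,"ay": 0,"az": 0},
], force=25)

```text
t: 4.35
eef_pos: [0.6316, 0.0258, 0.0827]
tool_rot: [[0.999, -0.001, 0.039], [-0.039, -0.0, 0.999], [-0.001, -1.0, -0.0]]
wrist_force: [-0.0, -0.5, 0.3]
width: 0.0193
```

```bash
python3 plan.py .632 .0265 .066 87.8;python3 look.py 6 215 155 48 55 270 140 65 65
```

```text
t 4.35 pos [0.6316 0.0258 0.0827] w 0.0193 F [-0.  -0.5  0.3]
shift [0.0004 0.0167 0.0007] rot [ 0.0001 -0.0005 -0.0006]
side scale 8
top scale 6
```

View pics/l6.png

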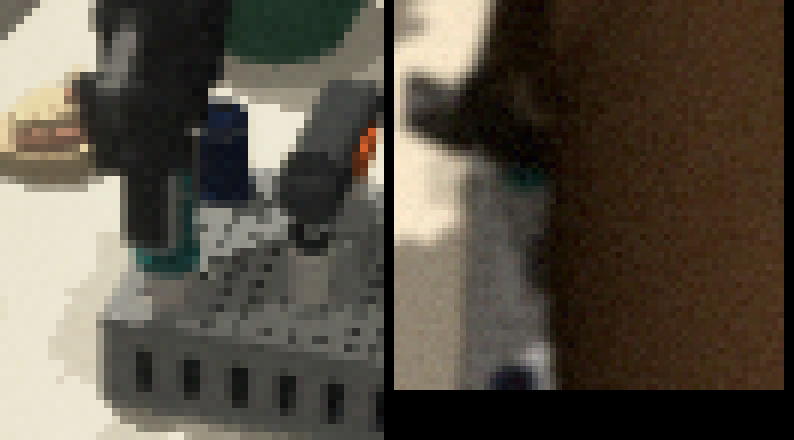

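The spigot is in the bore (foot about 9 mm below the deck, no force). I'll continue down to the seat.

Request:
move_arm([
  {"claw": 0.015,"tx": 0,"ty": 0.006,"tz": 0.0003,"ax": 0,"ay": 0,"az": 0},
  {"claw": 0.015,"tx": 0,"ty": 0.01,"tz": 0.0003,"ax": 0,"ay": 0,"az": 0},
  {"claw": 0.015,"tx": 0,"ty": 0.013,"tz": 0.0003,"ax": 0,"ay": 0,"az": 0},
  {"claw": 0.015,"tx": 0,"ty": 0.0155,"tz": 0.0003,"ax": 0,"ay": 0,"az": 0},
  {"claw": 0.015,"tx": 0,"ty": 0.0155,"tz": 0.0003,"ax": 0,"ay": 0,"az": 0},
], force=25)

```text
t: 4.87
eef_pos: [0.6314, 0.0261, 0.067]
tool_rot: [[0.999, -0.001, 0.039], [-0.039, -0.0, 0.999], [-0.001, -1.0, -0.0]]
wrist_force: [-0.5, 0.6, 0.2]
width: 0.0192
```

```bash
python3 plan.py .632 .0265 .066 87.8
```

```text
t 4.87 pos [0.6314 0.0261 0.067 ] w 0.0192 F [-0.5  0.6  0.2]
shift [0.0006 0.001  0.0004] rot [ 0.0001 -0.0004 -0.0011]
```

Request:
move_arm([
  {"claw": 0.032,"tx": 0,"ty": 0,"tz": 0,"ax": 0,"ay": 0,"az": 0},
  {"claw": 0.032,"tx": 0,"ty": 0,"tz": 0,"ax": 0,"ay": 0,"az": 0},
  {"claw": 0.032,"tx": 0,"ty": 0,"tz": 0,"ax": 0,"ay": 0,"az": 0},
  {"claw": 0.032,"tx": 0,"ty": -0.02,"tz": 0,"ax": 0,"ay": 0,"az": 0},
  {"claw": 0.032,"tx": 0,"ty": -0.05,"tz": 0,"ax": 0,"ay": 0,"az": 0},
  {"claw": 0.032,"tx": 0,"ty": -0.085,"tz": 0,"ax": 0,"ay": 0,"az": 0},
  {"claw": 0.032,"tx": 0,"ty": -0.12,"tz": 0,"ax": 0,"ay": 0,"az": 0},
  {"claw": 0.032,"tx": 0,"ty": -0.12,"tz": 0,"ax": 0,"ay": 0,"az": 0},
], force=25)

```text
t: 5.53
eef_pos: [0.6346, 0.0262, 0.1961]
tool_rot: [[0.999, 0.011, 0.039], [-0.039, 0.0, 0.999], [0.011, -1.0, 0.001]]
wrist_force: [0.8, -0.3, 1.7]
width: 0.0317
```

```bash
python3 - <<'E'
from h import *
s,t=load("side0"),load("top0")
im=s["image"].astype(int);print("s")
for v in range(146,164):print(v,(im[v,300:313,1]-im[v,300:313,0]))
a=lambda d,x0,y0,x1,y1,f:cv2.resize(d["image"][y0:y1,x0:x1,::-1],None,fx=f,fy=f,interpolation=cv2.INTER_NEAREST)
cv2.imwrite("pics/k2.png",np.hstack([a(s,292,142,322,172,13),cv2.convertScaleAbs(a(t,380,222,410,252,13),alpha=1.8,beta=-60)]))
E
python3 plan.py .439 -.2755 .187 87.8;python3 look.py 7 220 155 65 65 270 140 65 65
```

```text
s
146 [-9 -8 -6 -6 -5 -7 -6 -7 -5 -9 -9 -6 -8]
147 [ -5  -4  -5  -6  -6  -8 -10  -9 -11  -6  -7  -6  -5]
148 [-5 -3 -5 -4 -2 -3 -3 -5 -4 -5 -6 -3 -5]
149 [-8 -9 -9 -7 15 25 31  7 23  1 -2 -3 -9]
150 [ -5  -7  -8 -11  41  73  62  49  63  10  -9  -8  -9]
151 [-9 -4 -3 -6 26 54 58 59 49 14 -4 -6 -9]
152 [-7 -8 -5  7 14 24 25 27 24  7 -4 -5 -5]
153 [-5 -8 -7 16 26 26 26 27 42 10 -3 -8 -2]
154 [-5 -5 -5 14 34 33 30 32 31  1 -5 -7 -8]
155 [-5 -5 -5 18 31 34 31 32 27 -7 -5 -6 -5]
156 [-5 -5 -5 19 34 35 29 33 28 -6 -5 -5 -5]
157 [-6 -5 -6 12 31 30 32 29 27 -5 -6 -6 -6]
158 [-5 -6 31 43 36 35 31 32 26 -7 -5 -5 -6]
159 [-5 -6  7 42 55 40 34 34 36 -1 -5 -5 -5]
160 [-6 -5 -5 -2 16 21 31 21 12 -5 -5 -6 -5]
161 [ -6  -6  -5  -8  -7 -10  -6  -7  -6  -5  -5  -5  -5]
162 [ -5  -5  -5 -10 -10  -8  -9  -9  -5  -5  -5  -5  -6]
163 [ -6  -5  -5  -9  -6  -7 -11 -10  -5  -5  -5  -5  -4]
t 5.53 pos [0.6346 0.0262 0.1961] w 0.0317 F [ 0.8 -0.3  1.7]
shift [-0.1838  0.0067 -0.3091] rot [-0.0009 -0.0004  0.0114]
side scale 6
top scale 6
```

View pics/l7.png

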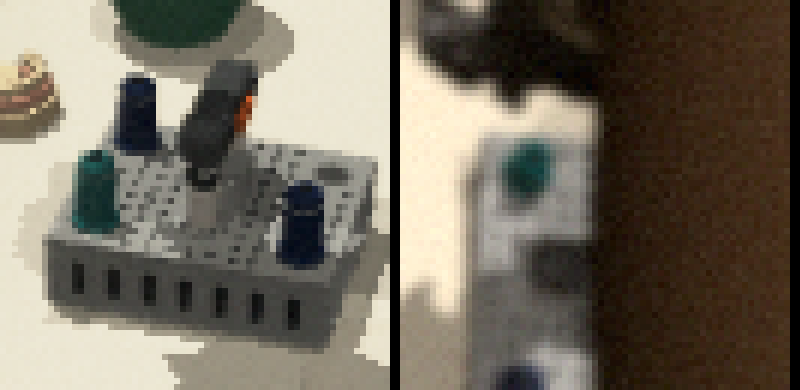

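View pics/k2.png

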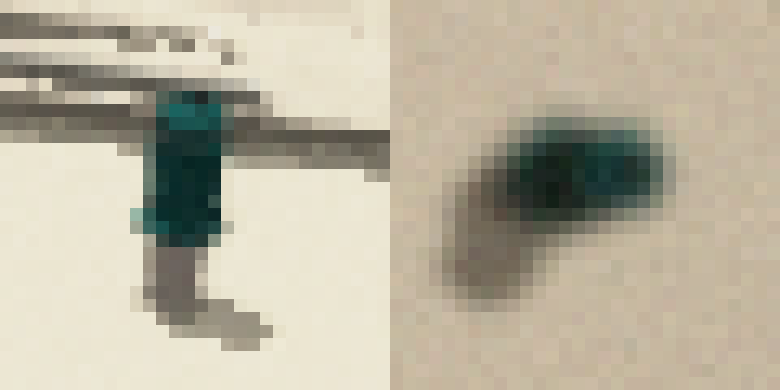

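Run:
```python
from h import *
s,t=load("side0"),load("top0")
print(tri(s,(306.3,149.8),t,(397.3,234.2)),onz(s,(306.3,149.8),.066),onz(t,(397.3,234.2),.066))
print("foot side",onz(s,(304.8,166.0),.0))
# check with key1's known grasp: 
print(proj(s,[.4975,.258,.066]),proj(t,[.4975,.258,.066]))
for y in (-.27,-.275,-.28):print(proj(t,[.44,y,.066]),proj(t,[.44,y,.026]),proj(s,[.44,y,.066]),proj(s,[.44,y,.028]))
```

```text
(array([ 0.43802878, -0.27783356,  0.06120957]), np.float64(0.0021595476347255785)) [ 0.43876309 -0.26833847  0.066     ] [ 0.43673937 -0.27596521  0.066     ]
foot side [ 0.43732429 -0.26491763  0.        ]
[264.58199172 240.19553164] [210.46784538 210.97294706]
[395.16321916 233.02922417] [390.03196814 233.61430785] [306.00209668 149.55989953] [304.95988293 158.70567646]
[396.90229172 233.04605917] [391.70842017 233.63048399] [306.12242723 148.95546891] [305.0814522  158.08338935]
[398.64106489 233.06289127] [393.38459406 233.64665745] [306.24203274 148.35468022] [305.20230027 157.4647939 ]
```

The teal key in bore3 stands upright with its collar on the deck, at the same height as the navy keys. Next is the second key at about (0.4375, -0.273).

```bash
python3 plan.py .4375 -.273 .187 87.8
```

```text
t 5.63 pos [0.6329 0.0262 0.19  ] w 0.0324 F [ 1.   0.2 -0.4]
shift [-0.1837  0.0021 -0.3065] rot [-0.0003 -0.0004  0.0044]
```

Request:
move_arm([
  {"claw": 0.055,"tx": -0.02,"ty": 0,"tz": -0.033,"ax": 0,"ay": 0,"az": 0},
  {"claw": 0.055,"tx": -0.04,"ty": 0,"tz": -0.067,"ax": 0,"ay": 0,"az": 0},
  {"claw": 0.055,"tx": -0.06,"ty": 0,"tz": -0.1,"ax": 0,"ay": 0,"az": 0},
  {"claw": 0.055,"tx": -0.08,"ty": 0,"tz": -0.134,"ax": 0,"ay": 0,"az": 0},
  {"claw": 0.055,"tx": -0.1,"ty": 0,"tz": -0.168,"ax": 0,"ay": 0,"az": 0},
  {"claw": 0.055,"tx": -0.12,"ty": 0,"tz": -0.201,"ax": 0,"ay": 0,"az": 0},
  {"claw": 0.055,"tx": -0.14,"ty": 0.01,"tz": -0.235,"ax": 0,"ay": 0,"az": 0},
  {"claw": 0.055,"tx": -0.16,"ty": 0.03,"tz": -0.268,"ax": 0,"ay": 0,"az": 0},
  {"claw": 0.055,"tx": -0.1827,"ty": 0.05,"tz": -0.3066,"ax": 0,"ay": 0,"az": 0},
  {"claw": 0.055,"tx": -0.1827,"ty": 0.07,"tz": -0.3066,"ax": 0,"ay": 0,"az": 0},
  {"claw": 0.055,"tx": -0.1827,"ty": 0.077,"tz": -0.3066,"ax": 0,"ay": 0,"az": 0},
  {"claw": 0.055,"tx": -0.1827,"ty": 0.077,"tz": -0.3066,"ax": 0,"ay": 0,"az": 0},
  {"claw": 0.055,"tx": -0.1827,"ty": 0.077,"tz": -0.3066,"ax": 0,"ay": 0,"az": 0},
], force=25)

```text
t: 6.72
eef_pos: [0.4373, -0.2722, 0.1103]
tool_rot: [[0.999, -0.001, 0.038], [-0.038, 0.001, 0.999], [-0.001, -1.0, 0.001]]
wrist_force: [0.6, 0.1, 0.6]
width: 0.0552
```

```bash
python3 look.py 8 280 130 48 50 365 200 65 65;python3 plan.py .4375 -.273 .046 87.8
```

```text
side scale 8
top scale 6
t 6.82 pos [ 0.4385 -0.2725  0.1117] w 0.0549 F [-0.4 -0.2  1. ]
shift [-0.0011  0.0657 -0.0005] rot [0.0004 0.0014 0.0012]
```

View pics/l8.png

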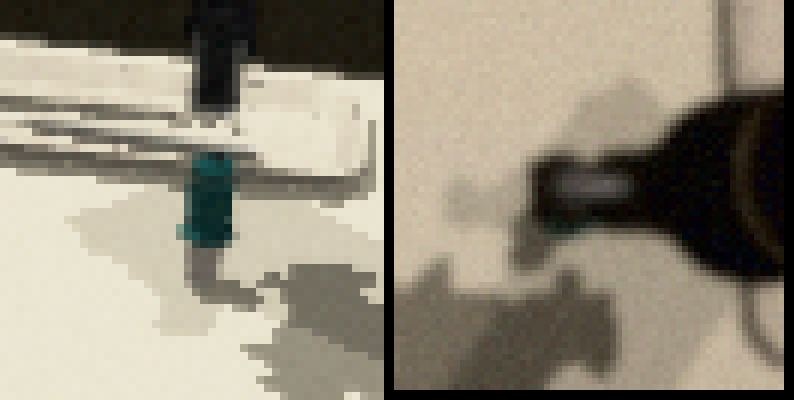

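The fingers straddle the key: in the side view the key is at column ~305.8 and the near finger at ~306.5. I'll descend and grip.

Request:
move_arm([
  {"claw": 0.055,"tx": 0.0005,"ty": 0.03,"tz": -0.0005,"ax": 0,"ay": 0,"az": 0},
  {"claw": 0.055,"tx": 0.0005,"ty": 0.055,"tz": -0.0005,"ax": 0,"ay": 0,"az": 0},
  {"claw": 0.055,"tx": 0.0005,"ty": 0.064,"tz": -0.0005,"ax": 0,"ay": 0,"az": 0},
  {"claw": 0.055,"tx": 0.0005,"ty": 0.064,"tz": -0.0005,"ax": 0,"ay": 0,"az": 0},
  {"claw": 0.03,"tx": 0.0005,"ty": 0.064,"tz": -0.0005,"ax": 0,"ay": 0,"az": 0},
  {"claw": 0.015,"tx": 0.0005,"ty": 0.064,"tz": -0.0005,"ax": 0,"ay": 0,"az": 0},
  {"claw": 0.015,"tx": 0.0005,"ty": 0.064,"tz": -0.0005,"ax": 0,"ay": 0,"az": 0},
  {"claw": 0.015,"tx": 0.0005,"ty": 0.064,"tz": -0.0005,"ax": 0,"ay": 0,"az": 0},
  {"claw": 0.015,"tx": 0.0005,"ty": 0.064,"tz": -0.0005,"ax": 0,"ay": 0,"az": 0},
], force=25)

```text
t: 7.57
eef_pos: [0.439, -0.2744, 0.0486]
tool_rot: [[0.999, 0.003, 0.039], [-0.039, -0.002, 0.999], [0.003, -1.0, -0.002]]
wrist_force: [-0.7, -0.5, 6.2]
width: 0.0194
```

```bash
python3 plan.py .4375 -.273 .046 87.8
```

```text
t 7.57 pos [ 0.439  -0.2744  0.0486] w 0.0194 F [-0.7 -0.5  6.2]
shift [-0.0016  0.0026  0.0013] rot [ 0.0016 -0.0004  0.003 ]
```

Request:
move_arm([
  {"claw": 0.015,"tx": 0,"ty": -0.03,"tz": 0,"ax": 0,"ay": 0,"az": 0},
  {"claw": 0.015,"tx": 0,"ty": -0.07,"tz": 0,"ax": 0,"ay": 0,"az": 0},
  {"claw": 0.015,"tx": 0,"ty": -0.1,"tz": 0,"ax": 0,"ay": 0,"az": 0},
  {"claw": 0.015,"tx": 0.01,"ty": -0.1,"tz": 0.033,"ax": 0,"ay": 0,"az": 0},
  {"claw": 0.015,"tx": 0.022,"ty": -0.1,"tz": 0.07,"ax": 0,"ay": 0,"az": 0},
  {"claw": 0.015,"tx": 0.034,"ty": -0.1,"tz": 0.108,"ax": 0,"ay": 0,"az": 0},
  {"claw": 0.015,"tx": 0.046,"ty": -0.1,"tz": 0.146,"ax": 0,"ay": 0,"az": 0},
  {"claw": 0.015,"tx": 0.058,"ty": -0.1,"tz": 0.184,"ax": 0,"ay": 0,"az": 0},
  {"claw": 0.015,"tx": 0.0717,"ty": -0.1,"tz": 0.227,"ax": 0,"ay": 0,"az": 0},
  {"claw": 0.015,"tx": 0.0717,"ty": -0.085,"tz": 0.227,"ax": 0,"ay": 0,"az": 0},
  {"claw": 0.015,"tx": 0.0717,"ty": -0.071,"tz": 0.227,"ax": 0,"ay": 0,"az": 0},
  {"claw": 0.015,"tx": 0.0717,"ty": -0.068,"tz": 0.227,"ax": 0,"ay": 0,"az": 0},
  {"claw": 0.015,"tx": 0.0717,"ty": -0.068,"tz": 0.227,"ax": 0,"ay": 0,"az": 0},
  {"claw": 0.015,"tx": 0.0717,"ty": -0.068,"tz": 0.227,"ax": 0,"ay": 0,"az": 0},
], force=25)

```text
t: 8.73
eef_pos: [0.5182, -0.05, 0.1153]
tool_rot: [[0.999, 0.0, 0.04], [-0.04, 0.0, 0.999], [0.0, -1.0, 0.0]]
wrist_force: [0.5, -0.0, -1.0]
width: 0.0189
```

```bash
python3 look.py 9 245 145 48 55 290 175 65 65;python3 plan.py .5185 -.0495 .115 87.8
python3 - <<'E'
from h import *
s=load("side9");im=s["image"].astype(int)
P=[.5185,-.0495]
print("foot",proj(s,P+[.0655]),"deck",proj(s,P+[.045]),"dx",proj(s,[P[0]+.001,P[1],.045]),"dy",proj(s,[P[0],P[1]+.001,.045]))
for v in range(170,192):print(v,im[v,265:285].sum(1))
print()
im=load("side0")["image"].astype(int)
for v in range(180,190):print(v,im[v,265:285].sum(1))
E
```

```text
side scale 8
top scale 6
t 8.83 pos [ 0.5187 -0.0503  0.1158] w 0.0189 F [-0.4 -0.2 -0.9]
shift [-0.0002  0.0008  0.0008] rot [ 0.0001 -0.0016  0.0014]
foot [275.43831813 177.44870614] deck [275.08640338 182.84810527] dx [274.78182677 182.80861809] dy [275.03787814 183.00815711]
170 [674 674 670 672 671 674 671 463 195 105  88  94  94  85 106 358 651 671
 670 671]
171 [676 671 670 671 671 673 676 459 229 158  99  85  94  85 143 385 656 672
 675 672]
172 [669 673 671 672 670 671 675 674 564 230 117 118 117 130 388 656 671 671
 672 670]
173 [673 678 674 673 676 675 674 670 600 334 242 240 239 369 656 673 671 671
 674 672]
174 [671 672 673 674 673 674 670 670 620 335 291 296 297 372 652 675 670 675
 670 672]
175 [673 670 665 668 668 671 668 663 611 339 286 299 292 377 651 678 670 670
 675 677]
176 [669 609 600 590 595 600 601 599 545 327 284 286 291 346 579 661 674 667
 673 675]
177 [603 604 596 595 607 593 600 596 548 334 293 289 293 423 579 606 598 589
 595 662]
178 [568 546 590 590 587 583 602 599 603 432 327 325 320 499 584 592 598 596
 595 595]
179 [449 353 428 482 488 511 553 558 
[... 1264 characters left out ...]
675]
182 [397 503 516 336 399 520 523 517 453 412 393 465 497 540 535 533 534 419
 661 676]
183 [187 484 521 413 511 514 524 363 224 203 200 203 314 483 534 528 529 368
 660 680]
184 [303 298 494 335 491 503 511 390 239 210 187 197 212 410 514 522 443 448
 663 673]
185 [295 304 284 482 347 203 194 374 433 325 297 304 358 510 522 525 297 431
 659 679]
186 [305 296 270 152  95  78  86 121 270 491 514 521 514 509 527 447 242 552
 670 678]
187 [303 225 126  94 133 142 136 110 214 494 524 527 264 391 501 438 244 554
 669 679]
188 [292 490 274 111 110 116 104  96  73 494 517 518 510 526 519 305 198 529
 667 679]
189 [174 224 315 131  66  76  88  74 179 496 513 320 404 512 441 233 194 509
 667 680]
```

View pics/l9.png

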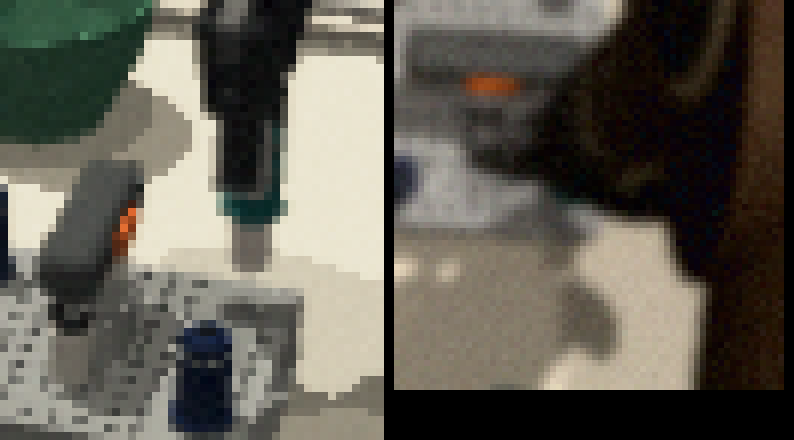

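The spigot axis is at side column 276.0 and the bore1 mouth at about (274.75,183.6). Correcting for the same systematic seen at bore3, I need about +1.4 mm in x. I'll descend gently.

Request:
move_arm([
  {"claw": 0.015,"tx": 0.0014,"ty": 0.008,"tz": 0.0005,"ax": 0,"ay": 0,"az": 0},
  {"claw": 0.015,"tx": 0.0014,"ty": 0.014,"tz": 0.0005,"ax": 0,"ay": 0,"az": 0},
  {"claw": 0.015,"tx": 0.0014,"ty": 0.018,"tz": 0.0005,"ax": 0,"ay": 0,"az": 0},
  {"claw": 0.015,"tx": 0.0014,"ty": 0.022,"tz": 0.0005,"ax": 0,"ay": 0,"az": 0},
  {"claw": 0.015,"tx": 0.0014,"ty": 0.025,"tz": 0.0005,"ax": 0,"ay": 0,"az": 0},
  {"claw": 0.015,"tx": 0.0014,"ty": 0.028,"tz": 0.0005,"ax": 0,"ay": 0,"az": 0},
], force=25)

```text
t: 9.33
eef_pos: [0.5195, -0.0492, 0.0863]
tool_rot: [[0.999, -0.0, 0.039], [-0.039, 0.0, 0.999], [-0.0, -1.0, 0.0]]
wrist_force: [0.3, -0.4, -1.0]
width: 0.0187
```

```bash
python3 plan.py .520 -.0495 .0685 87.8;python3 look.py 10 245 145 48 55 290 175 65 65
```

```text
t 9.33 pos [ 0.5195 -0.0492  0.0863] w 0.0187 F [ 0.3 -0.4 -1. ]
shift [ 0.0005  0.0178 -0.0003] rot [-0.     -0.0005 -0.0004]
side scale 8
top scale 6
```

View pics/l10.png

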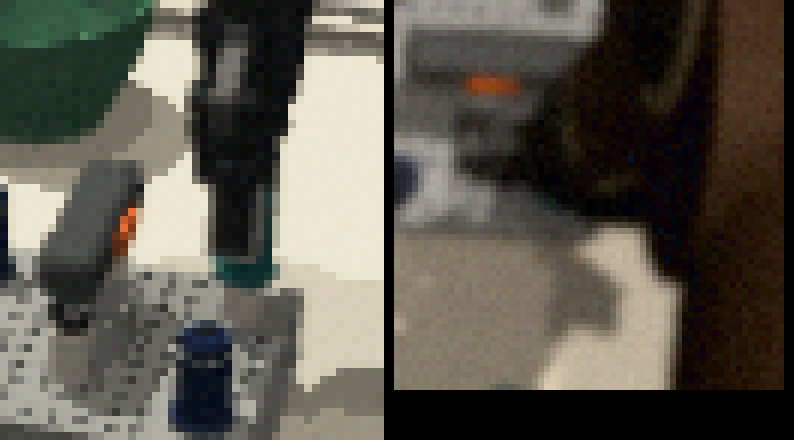

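The spigot is in bore1 with no force. I'll seat it, release and rise.

Request:
move_arm([
  {"claw": 0.015,"tx": 0,"ty": 0.006,"tz": 0,"ax": 0,"ay": 0,"az": 0},
  {"claw": 0.015,"tx": 0,"ty": 0.011,"tz": 0,"ax": 0,"ay": 0,"az": 0},
  {"claw": 0.015,"tx": 0,"ty": 0.0145,"tz": 0,"ax": 0,"ay": 0,"az": 0},
  {"claw": 0.015,"tx": 0,"ty": 0.017,"tz": 0,"ax": 0,"ay": 0,"az": 0},
  {"claw": 0.015,"tx": 0,"ty": 0.017,"tz": 0,"ax": 0,"ay": 0,"az": 0},
], force=25)

```text
t: 9.85
eef_pos: [0.5192, -0.0491, 0.069]
tool_rot: [[0.999, -0.001, 0.039], [-0.039, 0.0, 0.999], [-0.001, -1.0, 0.0]]
wrist_force: [0.6, -0.1, -0.5]
width: 0.0187
```

Request:
move_arm([
  {"claw": 0.032,"tx": 0,"ty": 0,"tz": 0,"ax": 0,"ay": 0,"az": 0},
  {"claw": 0.032,"tx": 0,"ty": 0,"tz": 0,"ax": 0,"ay": 0,"az": 0},
  {"claw": 0.032,"tx": 0,"ty": 0,"tz": 0,"ax": 0,"ay": 0,"az": 0},
  {"claw": 0.032,"tx": 0,"ty": -0.02,"tz": 0,"ax": 0,"ay": 0,"az": 0},
  {"claw": 0.032,"tx": 0,"ty": -0.05,"tz": 0,"ax": 0,"ay": 0,"az": 0},
  {"claw": 0.032,"tx": 0,"ty": -0.085,"tz": 0,"ax": 0,"ay": 0,"az": 0},
  {"claw": 0.032,"tx": 0,"ty": -0.12,"tz": 0,"ax": 0,"ay": 0,"az": 0},
  {"claw": 0.032,"tx": 0,"ty": -0.12,"tz": 0,"ax": 0,"ay": 0,"az": 0},
], force=25)

```text
t: 10.52
eef_pos: [0.5226, -0.0495, 0.1972]
tool_rot: [[0.999, 0.011, 0.039], [-0.039, -0.001, 0.999], [0.011, -1.0, -0.001]]
wrist_force: [1.0, -0.2, 1.2]
width: 0.0324
```

```bash
python3 look.py 11 220 155 65 65 270 140 65 80;python3 plan.py .5745 -.011 .15 -2.2
```

```text
side scale 6
top scale 6
t 10.62 pos [ 0.5208 -0.0493  0.1917] w 0.0318 F [ 0.  0. -1.]
shift [0.052  0.0419 0.0404] rot [-0.0031  1.5704  0.0034]
```

View pics/l11.png

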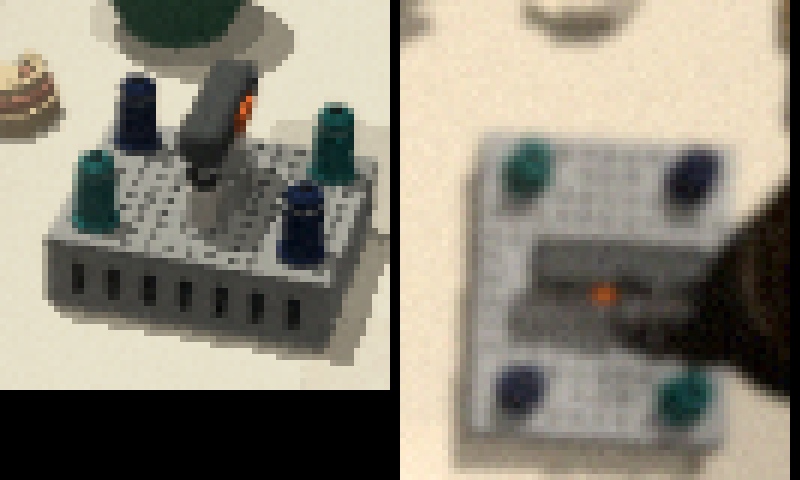

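All four keys are seated with their collars on the deck. The teal keys are at side crop (97,190) and (333,143). Next I'll turn the jaws across the bar.

```bash
python3 - <<'E'
from bench import r
import numpy as np
s=r.read_state();print(np.round(s["q"],1),s["eef_pos"])
E
python3 plan.py .575 -.011 .15 -2.2
```

```text
[-5.4  7.  -8.4 74.3  0.  -3.2] [ 0.52084394 -0.04929475  0.19167555]
t 10.62 pos [ 0.5208 -0.0493  0.1917] w 0.0318 F [ 0.  0. -1.]
shift [0.0525 0.0419 0.0404] rot [-0.0031  1.5704  0.0034]
```

Request:
move_arm([
  {"claw": 0.055,"tx": 0.0535,"ty": 0.02,"tz": 0.0405,"ax": 0,"ay": 0.12,"az": 0},
  {"claw": 0.055,"tx": 0.0535,"ty": 0.02,"tz": 0.0405,"ax": 0,"ay": 0.24,"az": 0},
  {"claw": 0.055,"tx": 0.0535,"ty": 0.02,"tz": 0.0405,"ax": 0,"ay": 0.36,"az": 0},
  {"claw": 0.055,"tx": 0.0535,"ty": 0.02,"tz": 0.0405,"ax": 0,"ay": 0.48,"az": 0},
  {"claw": 0.055,"tx": 0.0535,"ty": 0.02,"tz": 0.0405,"ax": 0,"ay": 0.6,"az": 0},
  {"claw": 0.055,"tx": 0.0535,"ty": 0.02,"tz": 0.0405,"ax": 0,"ay": 0.72,"az": 0},
  {"claw": 0.055,"tx": 0.0535,"ty": 0.02,"tz": 0.0405,"ax": 0,"ay": 0.84,"az": 0},
  {"claw": 0.055,"tx": 0.0535,"ty": 0.02,"tz": 0.0405,"ax": 0,"ay": 0.96,"az": 0},
  {"claw": 0.055,"tx": 0.0535,"ty": 0.02,"tz": 0.0405,"ax": 0,"ay": 1.08,"az": 0},
  {"claw": 0.055,"tx": 0.0535,"ty": 0.02,"tz": 0.0405,"ax": 0,"ay": 1.2,"az": 0},
  {"claw": 0.055,"tx": 0.0535,"ty": 0.02,"tz": 0.0405,"ax": 0,"ay": 1.32,"az": 0},
  {"claw": 0.055,"tx": 0.0535,"ty": 0.02,"tz": 0.0405,"ax": 0,"ay": 1.44,"az": 0},
  {"claw": 0.055,"tx": 0.0535,"ty": 0.02,"tz": 0.0405,"ax": 0,"ay": 1.5708,"az": 0},
  {"claw": 0.055,"tx": 0.0535,"ty": 0.02,"tz": 0.0405,"ax": 0,"ay": 1.5708,"az": 0},
  {"claw": 0.055,"tx": 0.0535,"ty": 0.02,"tz": 0.0405,"ax": 0,"ay": 1.5708,"az": 0},
  {"claw": 0.055,"tx": 0.0535,"ty": 0.02,"tz": 0.0405,"ax": 0,"ay": 1.5708,"az": 0},
], force=25)

```text
t: 11.95
eef_pos: [0.5743, -0.0108, 0.1689]
tool_rot: [[-0.036, -0.001, 0.999], [-0.999, 0.0, -0.036], [0.0, -1.0, -0.001]]
wrist_force: [0.9, -0.6, 1.0]
width: 0.0552
```

```bash
python3 look.py 12 220 130 65 80 270 140 65 80;python3 plan.py .575 -.011 .088 -2.2
```

```text
side scale 6
top scale 6
t 12.05 pos [ 0.5745 -0.0108  0.1694] w 0.0547 F [0.  0.2 0.5]
shift [0.0002 0.0814 0.0005] rot [0.0006 0.0015 0.    ]
```

View pics/l12.png

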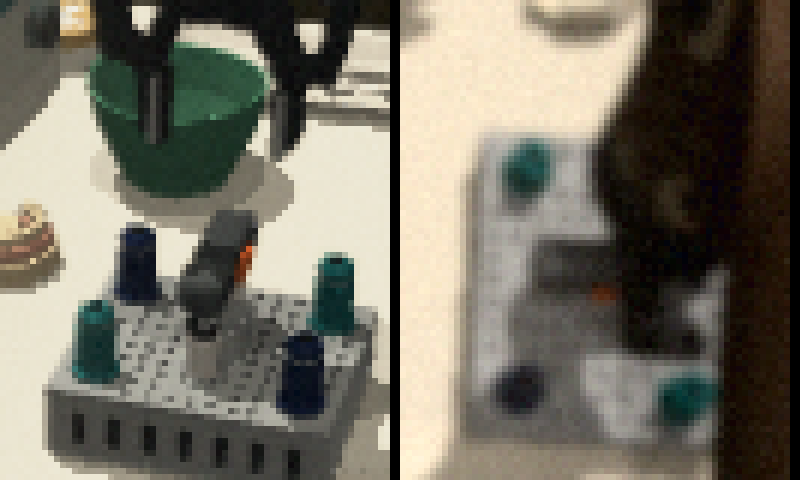

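The jaws straddle the bar symmetrically in the side view: fingers at crop columns 155 and 285, bar at about 220. I'll descend.

Request:
move_arm([
  {"claw": 0.055,"tx": 0,"ty": 0.03,"tz": 0.0003,"ax": 0,"ay": 0,"az": 0},
  {"claw": 0.055,"tx": 0,"ty": 0.055,"tz": 0.0003,"ax": 0,"ay": 0,"az": 0},
  {"claw": 0.055,"tx": 0,"ty": 0.072,"tz": 0.0003,"ax": 0,"ay": 0,"az": 0},
  {"claw": 0.055,"tx": 0,"ty": 0.081,"tz": 0.0003,"ax": 0,"ay": 0,"az": 0},
  {"claw": 0.055,"tx": 0,"ty": 0.081,"tz": 0.0003,"ax": 0,"ay": 0,"az": 0},
  {"claw": 0.055,"tx": 0,"ty": 0.081,"tz": 0.0003,"ax": 0,"ay": 0,"az": 0},
], force=25)

```text
t: 12.55
eef_pos: [0.575, -0.0108, 0.089]
tool_rot: [[-0.038, -0.0, 0.999], [-0.999, -0.0, -0.038], [0.0, -1.0, -0.0]]
wrist_force: [0.1, 1.2, 0.8]
width: 0.0551
```

```bash
python3 look.py 13 220 145 65 75 270 140 65 80;python3 plan.py .575 -.011 .088 -2.2
```

```text
side scale 6
top scale 6
t 12.65 pos [ 0.5759 -0.0108  0.0902] w 0.0549 F [-0.7  0.2 -1. ]
shift [ 0.0002  0.0022 -0.0009] rot [-0.0021 -0.0001 -0.    ]
```

View pics/l13.png

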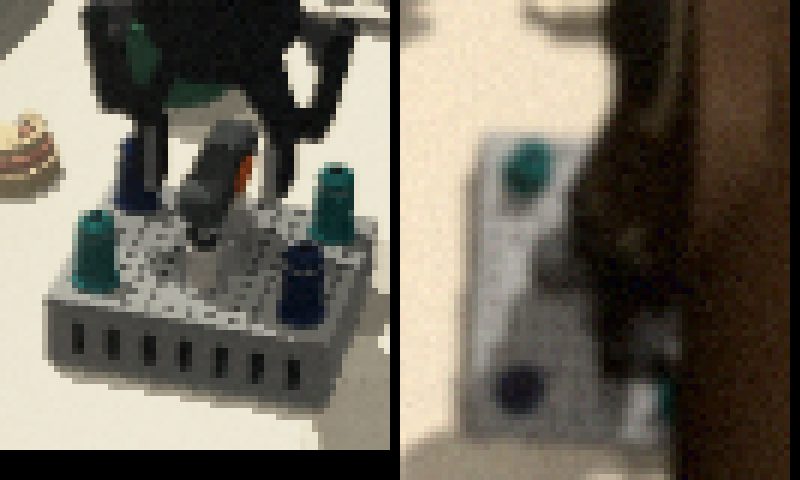

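The fingers straddle the bar with clearance. I'll close moderately and check.

Request:
move_arm([
  {"claw": 0.03,"tx": 0,"ty": 0,"tz": 0,"ax": 0,"ay": 0,"az": 0},
  {"claw": 0.03,"tx": 0,"ty": 0,"tz": 0,"ax": 0,"ay": 0,"az": 0},
  {"claw": 0.018,"tx": 0,"ty": 0,"tz": 0,"ax": 0,"ay": 0,"az": 0},
  {"claw": 0.018,"tx": 0,"ty": 0,"tz": 0,"ax": 0,"ay": 0,"az": 0},
  {"claw": 0.018,"tx": 0,"ty": 0,"tz": 0,"ax": 0,"ay": 0,"az": 0},
  {"claw": 0.018,"tx": 0,"ty": 0,"tz": 0,"ax": 0,"ay": 0,"az": 0},
], force=30)

```text
t: 13.15
eef_pos: [0.5755, -0.0108, 0.0901]
tool_rot: [[-0.039, 0.002, 0.999], [-0.999, -0.0, -0.039], [-0.0, -1.0, 0.002]]
wrist_force: [-1.9, -0.6, 6.0]
width: 0.0235
```

```bash
python3 look.py 14 220 145 65 75 270 140 65 80;python3 plan.py .575 -.011 .088 -2.2
```

```text
side scale 6
top scale 6
t 13.25 pos [ 0.5755 -0.0108  0.0901] w 0.0237 F [-1.7  0.   6.2]
shift [ 0.0002  0.0021 -0.0005] rot [-0.0018 -0.0006 -0.0001]
```

View pics/l14.png

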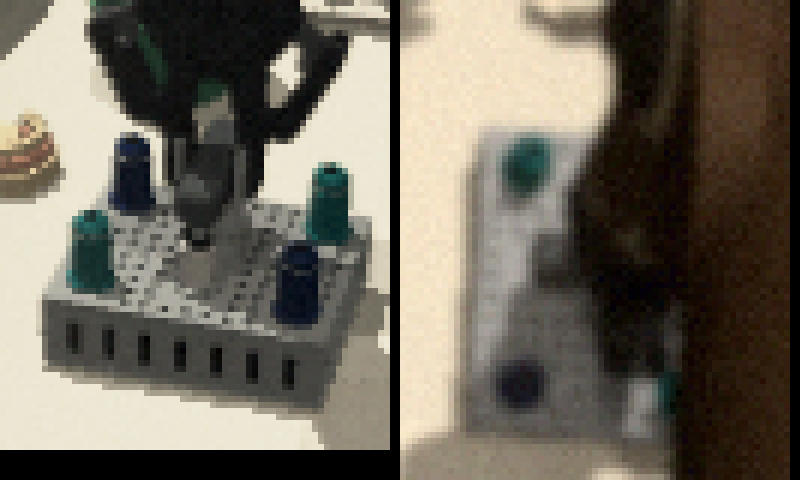

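The width is 23.7 mm, so the button is flush. I'll firm the grip and draw up slowly.

Request:
move_arm([
  {"claw": 0.015,"tx": 0,"ty": 0,"tz": 0,"ax": 0,"ay": 0,"az": 0},
  {"claw": 0.015,"tx": 0,"ty": 0,"tz": 0,"ax": 0,"ay": 0,"az": 0},
  {"claw": 0.015,"tx": 0,"ty": -0.003,"tz": 0,"ax": 0,"ay": 0,"az": 0},
  {"claw": 0.015,"tx": 0,"ty": -0.006,"tz": 0,"ax": 0,"ay": 0,"az": 0},
  {"claw": 0.015,"tx": 0,"ty": -0.01,"tz": 0,"ax": 0,"ay": 0,"az": 0},
  {"claw": 0.015,"tx": 0,"ty": -0.014,"tz": 0,"ax": 0,"ay": 0,"az": 0},
  {"claw": 0.015,"tx": 0,"ty": -0.018,"tz": 0,"ax": 0,"ay": 0,"az": 0},
  {"claw": 0.015,"tx": 0,"ty": -0.022,"tz": 0,"ax": 0,"ay": 0,"az": 0},
], force=60)

```text
t: 13.92
eef_pos: [0.5752, -0.0108, 0.1113]
tool_rot: [[-0.039, 0.0, 0.999], [-0.999, 0.0, -0.039], [-0.0, -1.0, 0.0]]
wrist_force: [2.6, 0.6, -2.2]
width: 0.0229
```

```bash
python3 look.py 15 220 145 65 75 270 140 65 80;python3 plan.py .575 -.011 .088 -2.2
```

```text
side scale 6
top scale 6
t 14.02 pos [ 0.5753 -0.0108  0.1117] w 0.023 F [ 2.7 -0.1 -0.2]
shift [ 0.0002  0.0237 -0.0003] rot [-0.0009 -0.0004 -0.    ]
```

View pics/l15.png

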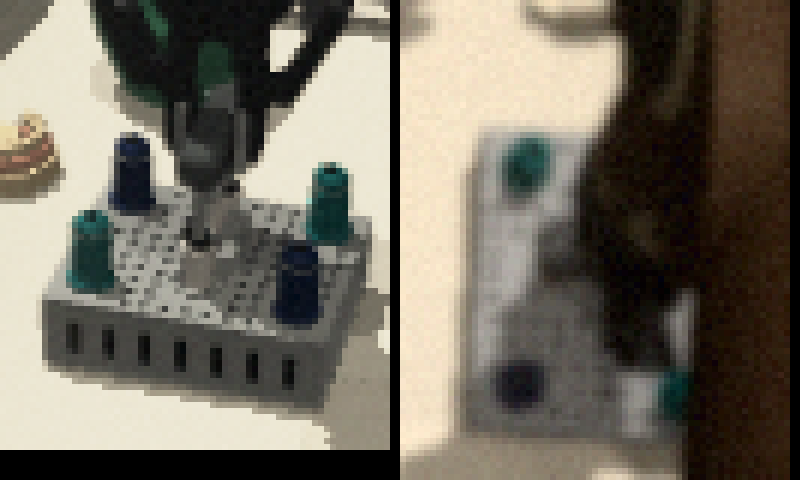

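The handle is rising and the rack has not moved. I'll continue to just short of the second stop.

Request:
move_arm([
  {"claw": 0.015,"tx": 0,"ty": -0.005,"tz": 0,"ax": 0,"ay": 0,"az": 0},
  {"claw": 0.015,"tx": 0,"ty": -0.01,"tz": 0,"ax": 0,"ay": 0,"az": 0},
  {"claw": 0.015,"tx": 0,"ty": -0.015,"tz": 0,"ax": 0,"ay": 0,"az": 0},
  {"claw": 0.015,"tx": 0,"ty": -0.019,"tz": 0,"ax": 0,"ay": 0,"az": 0},
  {"claw": 0.015,"tx": 0,"ty": -0.022,"tz": 0,"ax": 0,"ay": 0,"az": 0},
  {"claw": 0.015,"tx": 0,"ty": -0.025,"tz": 0,"ax": 0,"ay": 0,"az": 0},
  {"claw": 0.015,"tx": 0,"ty": -0.028,"tz": 0,"ax": 0,"ay": 0,"az": 0},
  {"claw": 0.015,"tx": 0,"ty": -0.032,"tz": 0,"ax": 0,"ay": 0,"az": 0},
  {"claw": 0.015,"tx": 0,"ty": -0.037,"tz": 0,"ax": 0,"ay": 0,"az": 0},
  {"claw": 0.015,"tx": 0,"ty": -0.042,"tz": 0,"ax": 0,"ay": 0,"az": 0},
  {"claw": 0.015,"tx": 0,"ty": -0.047,"tz": 0,"ax": 0,"ay": 0,"az": 0},
  {"claw": 0.015,"tx": 0,"ty": -0.052,"tz": 0,"ax": 0,"ay": 0,"az": 0},
  {"claw": 0.015,"tx": 0,"ty": -0.057,"tz": 0,"ax": 0,"ay": 0,"az": 0},
  {"claw": 0.015,"tx": 0,"ty": -0.061,"tz": 0,"ax": 0,"ay": 0,"az": 0},
  {"claw": 0.015,"tx": 0,"ty": -0.064,"tz": 0,"ax": 0,"ay": 0,"az": 0},
  {"claw": 0.015,"tx": 0,"ty": -0.064,"tz": 0,"ax": 0,"ay": 0,"az": 0},
], force=60)

```text
t: 15.35
eef_pos: [0.5751, -0.0108, 0.1756]
tool_rot: [[-0.039, 0.001, 0.999], [-0.999, 0.0, -0.039], [-0.0, -1.0, 0.001]]
wrist_force: [0.5, 0.2, -1.4]
width: 0.0231
```

```bash
python3 look.py 16 220 130 65 90 270 140 65 80;python3 plan.py .575 -.011 .088 -2.2
```

```text
side scale 6
top scale 6
t 15.45 pos [ 0.5751 -0.0108  0.1752] w 0.0233 F [ 0.7 -0.1 -0.8]
shift [ 0.0002  0.0872 -0.0001] rot [-0.0005 -0.0004 -0.    ]
```

View pics/l16.png

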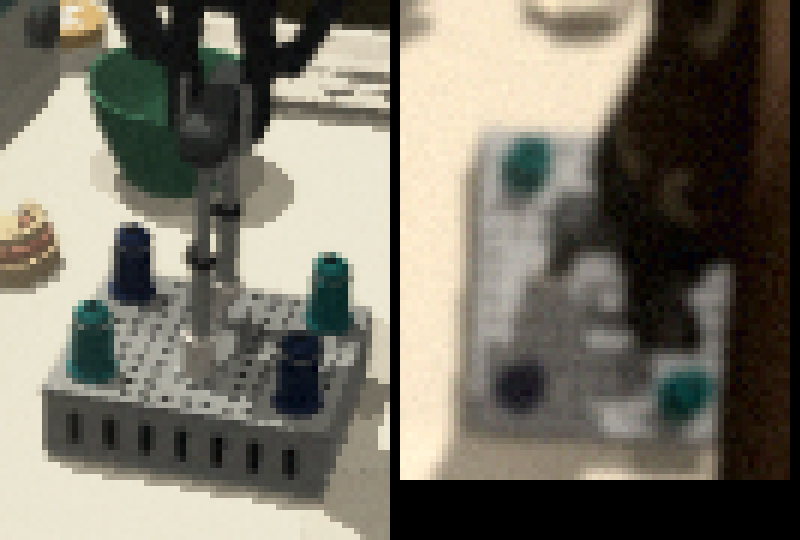

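Both sections are visibly out, the rack stands unmoved, and about 5 mm remains. I'll creep to the stop.

Request:
move_arm([
  {"claw": 0.015,"tx": 0,"ty": -0.001,"tz": 0,"ax": 0,"ay": 0,"az": 0},
  {"claw": 0.015,"tx": 0,"ty": -0.002,"tz": 0,"ax": 0,"ay": 0,"az": 0},
  {"claw": 0.015,"tx": 0,"ty": -0.003,"tz": 0,"ax": 0,"ay": 0,"az": 0},
  {"claw": 0.015,"tx": 0,"ty": -0.004,"tz": 0,"ax": 0,"ay": 0,"az": 0},
  {"claw": 0.015,"tx": 0,"ty": -0.005,"tz": 0,"ax": 0,"ay": 0,"az": 0},
  {"claw": 0.015,"tx": 0,"ty": -0.005,"tz": 0,"ax": 0,"ay": 0,"az": 0},
  {"claw": 0.015,"tx": 0,"ty": -0.005,"tz": 0,"ax": 0,"ay": 0,"az": 0},
], force=60)

```text
t: 16.03
eef_pos: [0.575, -0.0108, 0.1799]
tool_rot: [[-0.039, 0.0, 0.999], [-0.999, 0.0, -0.039], [-0.0, -1.0, 0.0]]
wrist_force: [0.2, -0.1, -2.7]
width: 0.0232
```

```bash
python3 look.py 17 220 130 65 90 270 140 65 80;python3 plan.py .575 -.011 .088 -2.2
```

```text
side scale 6
top scale 6
t 16.13 pos [ 0.575  -0.0108  0.1799] w 0.0229 F [ 0.2  0.  -3.1]
shift [ 0.0002  0.0919 -0.    ] rot [-0.0001 -0.0005  0.    ]
```

View pics/l17.png

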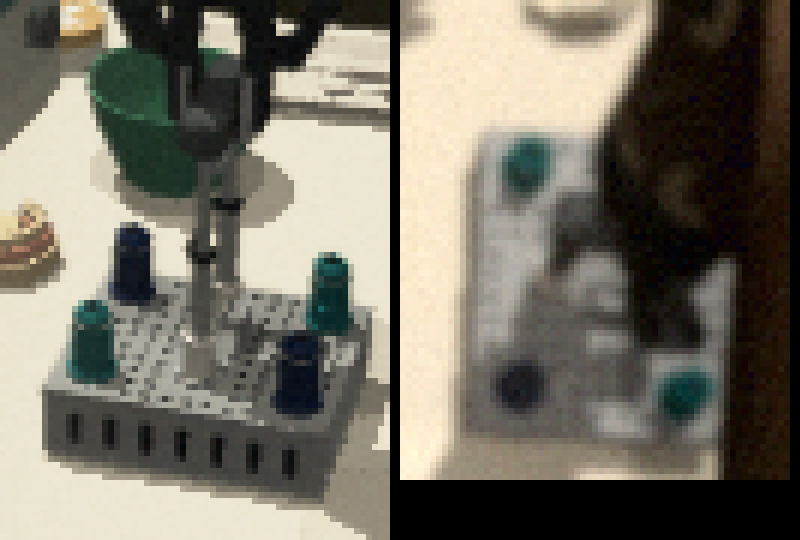

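Force is building at the stop with the rack still down. I'll lift gently.

Request:
move_arm([
  {"claw": 0.015,"tx": 0,"ty": -0.001,"tz": 0,"ax": 0,"ay": 0,"az": 0},
  {"claw": 0.015,"tx": 0,"ty": -0.002,"tz": 0,"ax": 0,"ay": 0,"az": 0},
  {"claw": 0.015,"tx": 0,"ty": -0.003,"tz": 0,"ax": 0,"ay": 0,"az": 0},
  {"claw": 0.015,"tx": 0,"ty": -0.005,"tz": 0,"ax": 0,"ay": 0,"az": 0},
  {"claw": 0.015,"tx": 0,"ty": -0.008,"tz": 0,"ax": 0,"ay": 0,"az": 0},
  {"claw": 0.015,"tx": 0,"ty": -0.012,"tz": 0,"ax": 0,"ay": 0,"az": 0},
  {"claw": 0.015,"tx": 0,"ty": -0.018,"tz": 0,"ax": 0,"ay": 0,"az": 0},
  {"claw": 0.015,"tx": 0,"ty": -0.025,"tz": 0,"ax": 0,"ay": 0,"az": 0},
  {"claw": 0.015,"tx": 0,"ty": -0.033,"tz": 0,"ax": 0,"ay": 0,"az": 0},
  {"claw": 0.015,"tx": 0,"ty": -0.041,"tz": 0,"ax": 0,"ay": 0,"az": 0},
  {"claw": 0.015,"tx": 0,"ty": -0.049,"tz": 0,"ax": 0,"ay": 0,"az": 0},
  {"claw": 0.015,"tx": 0,"ty": -0.057,"tz": 0,"ax": 0,"ay": 0,"az": 0},
  {"claw": 0.015,"tx": 0,"ty": -0.065,"tz": 0,"ax": 0,"ay": 0,"az": 0},
  {"claw": 0.015,"tx": 0,"ty": -0.073,"tz": 0,"ax": 0,"ay": 0,"az": 0},
  {"claw": 0.015,"tx": 0,"ty": -0.081,"tz": 0,"ax": 0,"ay": 0,"az": 0},
  {"claw": 0.015,"tx": 0,"ty": -0.088,"tz": 0,"ax": 0,"ay": 0,"az": 0},
  {"claw": 0.015,"tx": 0,"ty": -0.094,"tz": 0,"ax": 0,"ay": 0,"az": 0},
  {"claw": 0.015,"tx": 0,"ty": -0.098,"tz": 0,"ax": 0,"ay": 0,"az": 0},
  {"claw": 0.015,"tx": 0,"ty": -0.101,"tz": 0,"ax": 0,"ay": 0,"az": 0},
  {"claw": 0.015,"tx": 0,"ty": -0.102,"tz": 0,"ax": 0,"ay": 0,"az": 0},
], force=60)

```text
t: 17.8
eef_pos: [0.5751, -0.0108, 0.2822]
tool_rot: [[-0.039, 0.0, 0.999], [-0.999, 0.0, -0.039], [-0.0, -1.0, 0.0]]
wrist_force: [-0.5, -0.4, -7.0]
width: 0.0229
```

Request:
move_arm([
  {"claw": 0.015,"tx": 0,"ty": 0,"tz": 0,"ax": 0,"ay": 0,"az": 0},
  {"claw": 0.015,"tx": 0,"ty": 0,"tz": 0,"ax": 0,"ay": 0,"az": 0},
  {"claw": 0.015,"tx": 0,"ty": 0,"tz": 0,"ax": 0,"ay": 0,"az": 0},
  {"claw": 0.015,"tx": 0,"ty": 0,"tz": 0,"ax": 0,"ay": 0,"az": 0},
  {"claw": 0.015,"tx": 0,"ty": 0,"tz": 0,"ax": 0,"ay": 0,"az": 0},
  {"claw": 0.015,"tx": 0,"ty": 0,"tz": 0,"ax": 0,"ay": 0,"az": 0},
])

```text
t: 18.3
eef_pos: [0.5749, -0.0108, 0.2816]
tool_rot: [[-0.039, -0.0, 0.999], [-0.999, 0.0, -0.039], [-0.0, -1.0, -0.0]]
wrist_force: [0.2, -0.7, -7.1]
width: 0.0227
```

```bash
python3 look.py 18 210 95 78 115 260 120 78 100;python3 plan.py .575 -.011 .2799 -2.2;python3 -c "
from bench import r;import numpy as np
print(np.round(r.read_state()['joint_vel'],2))"
```

```text
side scale 5
top scale 5
t 18.4 pos [ 0.575  -0.0108  0.2817] w 0.0231 F [-0.   0.6 -7. ]
shift [0.0002 0.0018 0.    ] rot [ 0.0001 -0.0004 -0.    ]
[-0.06  0.05  0.09  0.09  0.03  0.03]
```

View pics/l18.png

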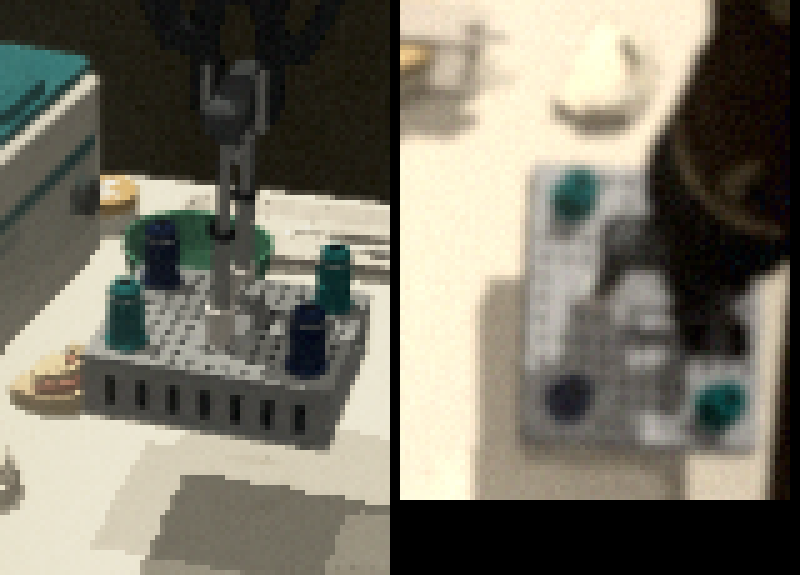

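The rack hangs upright about 100 mm up with four keys in it, and the load is 7 N, as expected for about 0.7 kg. I'll hand it in.

Run:
```python
from bench import r
from h import *
a,b=load("side0"),load("side18")
for n,z,(x0,y0,x1,y1) in(("dropper",0,(215,262,242,305)),("box",0,(300,188,330,210)),("cassette",0,(250,295,300,382))):
    print(n,np.abs(a["image"][y0:y1,x0:x1].astype(int)-b["image"][y0:y1,x0:x1]).mean().round(1))
print(r.close_job())
```

```text
dropper 1.8
box 12.1
cassette 1.5
the job is handed in; nothing more can be done
None
```

The job is handed in with the rack held still and gripped by its extended handle, about 100 mm above the worktop, upright and with all four keys in it. It took about 18.5 s.

- **Keys:** I put one teal key in bore3 and the other in bore1. Neither met any force going in, and pictures afterwards showed both collars on the deck.
- **Handle:** I gripped the bar at 30 N, which pressed the button flush (opening 23.7 mm), then firmed the grip to 60 N. I drew the handle up about 90 mm to the second stop while the rack stayed on the worktop.
- **Lift:** I raised the rack a further 100 mm or so. At the end the wrist load was steady at about 7 N, the joint speeds were near zero and the last picture showed the rack level.

**Checks that fell short or disagreed:**
- The two cameras differed by about 2–3 mm, so I set the final corrections over the bores from how each key looked against its bore.
- The rack slid about 2–3 mm when the jaws first closed on the bar.
- In my last comparison with the first picture, the dropper and the cassette were unchanged. The area around the teal case differed more, probably because of the arm's shadow, since nothing came near it. I did not check that further. I also did not compare the bowl or the plaster model in numbers.

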